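# Scan in an empty parts pot

### The arm

A 7-joint arm with a two-finger parallel gripper is mounted at the origin on the work surface. World frame = base frame: x ahead of the robot, y to its left, z up, the work surface at z = 0. Lengths are in m, angles in rad, forces in N, time in s.
With the tool pointing down it reaches from about 0.425 to 0.95 m from the base axis. Payload 4.7 kg.
Tool frame: the origin (TCP) lies between the finger pads; the fingertips stand 11 mm ahead of it and the grasp point (between the pads) lies 8 mm behind it; z points along the fingers, y is the line along which they close (so a half turn about z gives the same grasp; the last joint's range is limited). The gripper opens to 87 mm and grips with 3 to 60 N. Pads are 19 mm wide; open, the fingers measure 117 mm over their backs; the gripper's body (75 mm by 190 mm) begins 51 mm behind the grasp point.
Start: joints at [1.298, 0.469, -0.049, 1.532, 0.024, 1.141, -0.082], TCP at [0.163, -0.655, 0.234] pointing down, gripper open.
Joint ranges: [-2.59, 2.59], [-0.33, 1.99], [-1.39, 1.29], [0.1, 2.45], [-1.04, 4.18], [0.21, 1.99], [-2.66, 2.66]. Speed limits (rad/s): [2.57, 2.57, 3.14, 3.14, 3.14, 3.14, 3.14].

### API

Orientations are given as a rotation vector (axis times angle).
In Python, from rig import telemetry, eyes, finish_job gives the robot as it stands.
- The arm moves only by the tool send_rows, never from a script. Its argument "moves" is one flat list of numbers, 4 for each row, row after row: the shift along the tool's x, y, z scaled (see below), then the turn about the tool's z scaled (see below). In form: [tx, ty, tz, roll, tx, ty, tz, roll, ...]. A call has 1 to 10 rows; each row is the pose to reach, as a shift and turn from the pose commanded when the call began, along the tool's axes at that moment; what a row does not reach only later rows make up. The controller multiplies each number of a shift by 0.6 m and each number of a turn by 2 rad. A row lasts 1/12 s, in which the tool goes at most 41.7 mm and 7.16 degrees, less where a joint would pass 70% of its speed; a pose out of reach is approached as far as the arm can. A call with a number of a shift or a turn outside -1 to 1 is refused whole. A call with a gripper value outside its range is refused whole. "grip" is the closure, from -1 (fully open) to 1 (shut), set as the call begins (left out, the last holds). The fingers move at their own pace and stop on an object; the grip force is fixed at half the most. Time passes only in rows, so rows that repeat a pose let the fingers close. It gives the time, the measured TCP pose, the force, the opening and the grip force at its end, in the units of the state.
- telemetry.sense(): the state, without advancing time (a new reading comes with each control period).
- eyes.camera(name): name is "side" or "top" or "wrist"; returns the picture (384x512x3 uint8, red, green, blue); there is no depth.
- eyes.camera_params(name): a dict with "mtx" (3x3 intrinsics, pixels), "R" (3x3) and "t" (3): a world point X has camera coordinates R X + t; the wrist camera has in their place "hand_eye" (4x4, takes a point from camera to tool coordinates, whose origin is the TCP and whose axes are the flange's). Camera axes: x right, y down, z forward; pixel columns grow to the right and rows downward; lengths in m; the calibration is good to about 2 mm. The wrist camera is an equidistant fisheye: a pixel r from the principal point sees the ray r / f radians off the axis. A picture is of the moment at which its call begins: read the wrist's pose just before it. camera_params takes no time and is no camera call.
- finish_job(): hands the job in; it is judged then, once.
The state is a dict: "clock": time; "qpos": joint angles; "joint_vel": joint speeds; "joint_torque": joint torques, N m; "position": TCP position; "tool_rot": TCP orientation; "wrist_force": force on the tool from outside, world axes, zero at the start; "torque": the same for the moment, N m; "gripper_width": finger opening in m; "finger_force": force on a finger pad.
Only numpy, scipy, OpenCV 4.12 (cv2) and the standard library are available. Lean on these libraries where they do the work, as an engineer would, in place of code of your own. Each camera call takes 0.05 s, during which the arm holds its last target. There are 200 camera calls.

### The job

Check in the empty gold parts pot: it stands mouth-up, but the code label is on its underside, so turn it over and stand it mouth-down, flat and let go, inside the blue circle of the scan station, without dropping it. Then squeeze the scanner's orange trigger fully home, hold it for about half a second and let it spring back. Leave the pot standing there, and leave the blue pot and the other loose things on the bench where they are.

Things in the scene. Friction and masses are not known exactly. Their poses are not given: they have to be found in the camera images.
- pot: loose gold octagonal pot, about 130 g, 64 mm across flats, 69 mm across corners, 95 mm high, straight 4 mm walls, 5 mm bottom. Origin at the centre of its underside (which bears a code label); z points to its mouth, up at the start. One flat, 26.5 mm wide, faces its x axis, the others follow every 45 deg; it lies steadily on a flat. Any yaw; it may have changed places with the blue pot
- pot_mouth (a point): centre of the gold pot's mouth, in the plane of the rim, 95 mm from the underside along the pot's z
- scan_circle (a point): centre of the 120 mm blue circle on top of the fixed black station plate, 6 mm above the table; z up, axes of the station. The plate reaches 95 mm each way in x, 100 mm in -y, 270 mm in +y of this point; a 22 mm post at y = +222 mm carries the scanner. Over the circle the space is open: the nearest part is the scanner's nose at y = +125 mm, 155 mm or more above the table
- scanner: scanner fixed to the post, grip up. Origin: centre of the head's underside, 194 mm above the table; z runs along the grip, leaning 30 deg from vertical towards the circle; -y to the nose. Head 62 x 125 x 48 mm (z 0 to 48). Grip: black, 32 mm in x, y = +3 to +37 mm, free end at z = 132 mm. Two fingers coming down along the grip and closing along y squeeze the trigger against it
- squeeze_point (a point): on the scanner, axes of the scanner, at y = +14.5, z = 100 mm: midway between the back of the grip and the front of the fully squeezed trigger; about 290 mm above the table. Grip and trigger together measure here 54 mm at rest, 45 mm fully squeezed (along y)
- trigger (a joint): angle of the orange trigger (22 mm wide, z = 60 to 116 mm on the scanner, front face at y = -17 mm when free): 0 free, 0.22 fully home. Its hinge lies along x at its head end (y = -2, z = 56 mm). It springs back by itself; at z = 100 mm about 3 N starts it and 7 N holds it home
- pot_blue: loose blue pot of the same size and shape, mouth-up, without label; stays where it is. Origin at the centre of its underside
- screwdriver: loose orange screwdriver, 180 mm long, lying beyond the pots; bystander
- tape: loose yellow roll of tape, 100 mm diameter, 25 mm high, lying on the robot's side of the pots; origin at the centre of its underside; bystander
- battery: loose black and yellow battery pack, 48 x 140 x 34 mm high, beyond the station; origin at the centre of its underside; bystander
- mouse: loose black computer mouse, 105 x 60 x 35 mm high, on the robot's side of the station; origin at the centre of its underside; bystander
- servo: loose black servo motor, 75 x 26 x 44 mm high, with a white disc on top, on the robot's side of the pots; origin at the centre of its underside; bystander
There are look-alikes about, which are no part of the job. Several things look just like the pot: the one meant starts farthest from the robot's base.

How it is judged:
On the way, in this order (a step that is already met when the one before it is completed fails the run):
1. the gold pot stands mouth-down and flat inside the blue circle, released and at rest (angle between pot's own z axis and vertical above 3.04 rad and horizontal distance between pot_mouth and scan_circle below 0.025 m and z of pot_mouth in the frame of scan_circle below 0.006 m and linear speed of pot below 0.03 m/s and contact force between pot and the fingers below 0.1 N), for 0.2 s.
2. the trigger is squeezed fully home and held 0.3 s with the pot standing there (value of joint trigger above 0.18 rad and angle between pot's own z axis and vertical above 3.04 rad and horizontal distance between pot_mouth and scan_circle below 0.025 m), for 0.3 s.
3. the trigger is let go and has sprung back (value of joint trigger below 0.04 rad), for 0.1 s.
At the end, for the whole second after the job is handed in: the gold pot rests mouth-down (within 6 deg) with its rim on the plate, its centre within 25 mm of the circle's centre (wholly inside the circle), and the trigger has sprung back (below 0.04 rad) (angle between pot's own z axis and vertical above 3.04 rad and horizontal distance between pot_mouth and scan_circle below 0.025 m and z of pot_mouth in the frame of scan_circle below 0.006 m and linear speed of pot below 0.03 m/s and value of joint trigger below 0.04 rad); the robot touches nothing.
It fails at once if the gold pot is dropped: it moves faster than 0.7 m/s with no finger touching it (a fall of some 25 mm) (linear speed of pot above 0.7 m/s and contact force between pot and the fingers below 0.02 N).
It fails at once if the blue pot, or another loose thing of the bench, is moved by more than 30 mm (distance of any of pot_blue, screwdriver, tape, battery, mouse, servo from where it was at the start of the episode above 0.03 m).
It fails at once if the blue pot is tipped over (angle between pot_blue's own z axis and vertical above 0.35 rad).
It also fails if it takes over 72 s, if anything falls off the work surface, if the arm or the gripper's body presses on something with over 40 N, if the wrist force passes 120 N, or if a joint passes its speed limit or range.

## Working session

There is one attempt and no reset: what is moved stays moved. The work goes in short steps, Python scripts to look and compute and a tool call to move; the robot and the scene stay as the last step left them, time stands still between calls to the robot, and variables do not carry over. Pictures are saved under pics/ and viewed, at most 10 in all, crops included, and the job is handed in when it is done.

Besides the shell and the picture viewer there is one more tool, called after "Call:" as a command line: name --argument value ..., lists and objects as JSON in quotes. send_rows: Moves the arm, as the interface text tells. Its arguments: {"type":"object","properties":{"moves":{"type":"array","items":{"type":"number"}},"grip":{"type":"number"}},"required":["moves"]}

```bash
ls; mkdir -p pics; python3 - <<'E'
from rig import telemetry, eyes
import cv2,numpy as np
s=telemetry.sense()
for k in s: print(k,np.round(s[k],4))
for n in ['side','top','wrist']:
    im=eyes.camera(n); cv2.imwrite(f'pics/{n}0.png',im[...,::-1]); p=eyes.camera_params(n)
    print(n,{k:np.round(v,4).tolist() for k,v in p.items()})
a=cv2.imread('pics/side0.png');b=cv2.imread('pics/top0.png')
E
```

```text
pics
clock 0.0
qpos [ 1.2981  0.4695 -0.0486  1.5337  0.0241  1.141  -0.0823]
joint_vel [-0.0009 -0.0015  0.0003  0.0009 -0.0008  0.0003  0.0005]
joint_torque [-1.00000e-04 -5.07980e+01 -8.10000e-02 -2.36159e+01 -6.15000e-02
  3.80000e-02  2.00000e-04]
position [ 0.1628 -0.6545  0.2325]
tool_rot [-3.1163e+00 -3.8180e-01  4.0000e-04]
wrist_force [ 1.0646  0.6082 -0.3272]
torque [-0.0549 -0.0312  0.0331]
finger_force 0.0
gripper_width 0.0871
side {'mtx': [[422.7355, 0.0, 258.3371], [0.0, 422.7355, 193.3545], [0.0, 0.0, 1.0]], 'R': [[-0.7437, -0.6685, 0.0035], [-0.3539, 0.3893, -0.8504], [0.5671, -0.6337, -0.5261]], 't': [0.332, 0.3439, 0.8473]}
top {'mtx': [[484.5336, 0.0, 253.8457], [0.0, 484.5336, 189.4402], [0.0, 0.0, 1.0]], 'R': [[-0.005, -1.0, -0.0001], [-0.9802, 0.0049, -0.1981], [0.1981, -0.0009, -0.9802]], 't': [-0.0261, 0.508, 1.2527]}
wrist {'mtx': [[297.3186, 0.0, 255.8491], [0.0, 297.3186, 191.5666], [0.0, 0.0, 1.0]], 'hand_eye': [[-0.0005, -0.9697, -0.2444, 0.0665], [1.0, -0.0008, 0.001, -0.0009], [-0.0012, -0.2444, 0.9697, -0.1517], [0.0, 0.0, 0.0, 1.0]]}
```

View pics/top0.png

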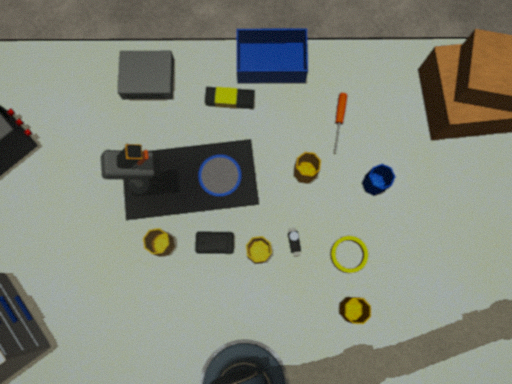

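View pics/side0.png

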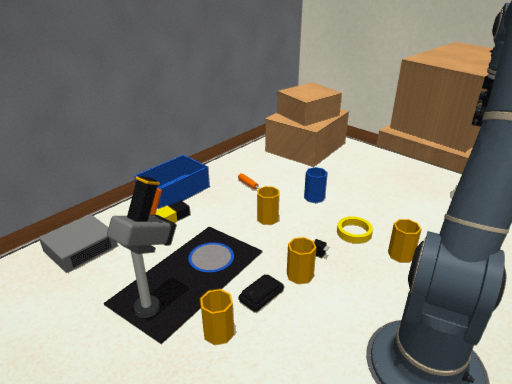

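Top view: four gold pots. The one at (307,167) is farthest from the base at (245,380). The blue pot is at (379,180), the blue circle at (220,175), and the plate runs left to the scanner at (135,160). The tool can only translate and roll, so I'll turn the pot by pivoting it between the pads on its bottom and rim edges.

```bash
cat > h.py <<'E'
from rig import telemetry, eyes, finish_job
import cv2,numpy as np
from scipy.spatial.transform import Rotation as Ro
def proj(n,X):
    p=eyes.camera_params(n); c=np.atleast_2d(X)@np.array(p['R']).T+p['t']; u=c@np.array(p['mtx']).T
    return u[:,:2]/u[:,2:]
def ray(n,uv,z):
    p=eyes.camera_params(n);R=np.array(p['R']);K=np.array(p['mtx'])
    d=R.T@np.linalg.solve(K,[*uv,1]); c=-R.T@np.array(p['t'])
    return c+d*(z-c[2])/d[2]
def st():
    s=telemetry.sense(); return s,np.array(s['position']),Ro.from_rotvec(s['tool_rot'])
def wray(uv,z,s=None):
    s,P,R=s or st(); p=eyes.camera_params('wrist');K=np.array(p['mtx']);H=np.array(p['hand_eye'])
    x=np.array([uv[0]-K[0,2],uv[1]-K[1,2]]); r=np.hypot(*x); th=r/K[0,0]
    d=np.append(x/max(r,1e-9)*np.sin(th),np.cos(th))
    d=R.apply(H[:3,:3]@d); c=P+R.apply(H[:3,3]); return c+d*(z-c[2])/d[2]
def wproj(X,s):
    s,P,R=s; p=eyes.camera_params('wrist');K=np.array(p['mtx']);H=np.array(p['hand_eye'])
    t=R.inv().apply(np.atleast_2d(X)-P); c=(t-H[:3,3])@H[:3,:3]
    r=np.hypot(c[:,0],c[:,1]); th=np.arctan2(r,c[:,2]); return np.c_[K[0,2]+K[0,0]*th*c[:,0]/r,K[1,2]+K[0,0]*th*c[:,1]/r]
def shift(target,s=None):
    "world target TCP -> scaled tool shift"
    s,P,R=s or st(); return R.inv().apply(np.array(target)-P)/0.6
E
python3 - <<'E'
from h import *
t=cv2.imread('pics/top0.png'); hsv=cv2.cvtColor(t,cv2.COLOR_BGR2HSV)
m=cv2.inRange(hsv,(15,110,40),(32,255,255)); 
n,l,st_,c=cv2.connectedComponentsWithStats(m)
for i in range(1,n):
    if st_[i,4]>100: print('gold',st_[i],c[i].round(1),ray('top',c[i],.06).round(3))
b=cv2.inRange(hsv,(105,100,60),(125,255,255)); n,l,s2,c=cv2.connectedComponentsWithStats(b)
for i in range(1,n):
    if s2[i,4]>50:
        print('blue',s2[i],c[i].round(1),ray('top',c[i],.006).round(3))
        if 185<c[i][0]<255 and c[i][1]>140:
            cs,_=cv2.findContours((l==i).astype(np.uint8),cv2.RETR_EXTERNAL,cv2.CHAIN_APPROX_NONE); e=cv2.fitEllipse(cs[0]); print('ell',e,ray('top',e[0],.006))
for q in [(250,140),(257.5,205),(126,219)]: print('plate',ray('top',q,.006).round(3))
for q in [(343,95),(335,153)]: print('sd',ray('top',q,.01).round(3))
E
```

```text
gold [ 420   29   92  110 5978] [474.8  82.6] [ 0.807 -0.648  0.06 ]
gold [214  87  24  21 425] [225.4  96.8] [0.769 0.049 0.06 ]
gold [124 144  19  16 123] [131.9 153.1] [0.608 0.302 0.06 ]
gold [295 152  26  31 629] [307.  166.6] [ 0.568 -0.172  0.06 ]
gold [143 228  31  28 635] [157.9 241.8] [0.368 0.223 0.06 ]
gold [246 236  26  27 545] [258.4 249.2] [ 0.347 -0.04   0.06 ]
gold [331 236  37  37 469] [349.1 254.1] [ 0.333 -0.276  0.06 ]
gold [340 297  31  27 669] [355.3 309.8] [ 0.192 -0.285  0.06 ]
blue [ 236   28   72   45 2322] [271.6  54.2] [ 0.924 -0.083  0.006]
blue [198 154  44  43 480] [219.7 175.1] [0.558 0.067 0.006]
ell ((219.46292114257812, 175.00169372558594), (42.37250900268555, 43.628753662109375), 80.68063354492188) [0.5586407  0.06742076 0.006     ]
blue [368 164  27  26 328] [379.6 177.8] [ 0.548 -0.381  0.006]
blue [  0 296  16  26 119] [  7.  309.1] [0.197 0.628 0.006]
blue [ 15 296  17  24 112] [ 22.7 308. ] [0.199 0.586 0.006]
plate [ 0.66  -0.018  0.006]
plate [ 0.473 -0.039  0.006]
plate [0.436 0.323 0.006]
sd [ 0.793 -0.288  0.01 ]
sd [ 0.62  -0.258  0.01 ]
```

```bash
python3 - <<'E'
from h import *
s=st(); print(s[2].as_matrix().round(3)); print(shift([.565,-.172,.27]).round(3), shift([.4,-.43,.27]).round(3))
E
```

```text
[[ 0.97   0.241 -0.   ]
 [ 0.241 -0.97   0.001]
 [-0.    -0.001 -1.   ]]
[ 0.845 -0.619 -0.061] [ 0.474 -0.268 -0.062]
```

Call:
send_rows --moves '[0.47, -0.34, -0.06, 0, 0.47, -0.34, -0.06, 0, 0.47, -0.34, -0.06, 0, 0.47, -0.34, -0.06, 0, 0.47, -0.34, -0.06, 0, 0.47, -0.34, -0.06, 0, 0.47, -0.34, -0.06, 0, 0.47, -0.34, -0.06, 0, 0.47, -0.34, -0.06, 0, 0.47, -0.34, -0.06, 0]' --grip -1

```text
clock: 0.98
position: [0.3916, -0.3841, 0.2702]
tool_rot: [-3.116, -0.397, -0.004]
wrist_force: [0.3, 0.4, -1.1]
gripper_width: 0.0872
finger_force: 0.0
```

Call:
send_rows --moves '[0.375, -0.28, 0, 0, 0.375, -0.28, 0, 0, 0.375, -0.28, 0, 0, 0.375, -0.28, 0, 0, 0.375, -0.28, 0, 0, 0.375, -0.28, 0, 0, 0.375, -0.28, 0, 0, 0.375, -0.28, 0, 0, 0.375, -0.28, 0, 0, 0.375, -0.28, 0, 0]'

```text
clock: 1.82
position: [0.5643, -0.1735, 0.2689]
tool_rot: [3.118, 0.379, -0.003]
wrist_force: [0.0, -0.3, -0.4]
gripper_width: 0.0867
finger_force: 0.0
```

```bash
python3 - <<'E'
from h import *
s=st(); im=eyes.camera('wrist'); cv2.imwrite('pics/w1.png',im[...,::-1]); print(s[1],s[0]['tool_rot'],s[0]['clock'])
print(wproj([[.565,-.172,.095],[.565,-.172,0]],s))
E
```

```text
[ 0.56434879 -0.17351357  0.2689107 ] [ 3.11786256e+00  3.78764567e-01 -2.72825178e-03] 1.8167
[[255.05776556 176.88163019]
 [255.1139837  163.73643115]]
```

View pics/w1.png

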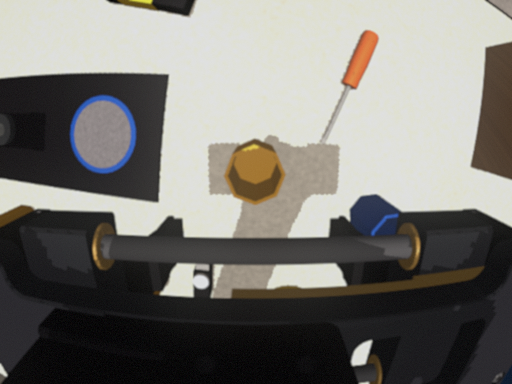

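Wrist view: gold pot centred at about (254,171), circle at (103,134), screwdriver at (350,85). I'll fit the octagon's centre and yaw against the gold silhouette.

```bash
cat >> h.py <<'E'
def oct(x,y,yaw,z):
    a=yaw+np.pi/8+np.arange(8)*np.pi/4; r=.0346
    return np.c_[x+r*np.cos(a),y+r*np.sin(a),np.full(8,z)]
def fitpot(im,s,x0,proj_,z=(0,.095),S=4):
    from scipy.optimize import differential_evolution as DE
    hsv=cv2.cvtColor(im,cv2.COLOR_RGB2HSV); m=cv2.inRange(hsv,(12,110,25),(34,255,255))
    c=proj_(np.array([[*x0,.05]]))[0]; u0,v0=np.int32(c)-50
    m=cv2.resize(m[v0:v0+100,u0:u0+100],None,fx=S,fy=S,interpolation=cv2.INTER_LINEAR)>127
    def f(q):
        h=np.vstack([proj_(oct(*q,zz)) for zz in z]); h=cv2.convexHull(np.float32((h-[u0,v0]+.5)*S-.5))
        k=np.zeros(m.shape,np.uint8); cv2.fillPoly(k,[np.int32(np.round(h))],1); return (m^(k>0)).sum()/m.sum()
    r=DE(f,[(x0[0]-.02,x0[0]+.02),(x0[1]-.02,x0[1]+.02),(-np.pi/8,np.pi/8)],maxiter=60,seed=0); return r.x,r.fun
E
python3 - <<'E'
from h import *
s=st(); im=cv2.imread('pics/w1.png')[...,::-1].copy()
print(fitpot(im,s,(.568,-.172),lambda X:wproj(X,s)))
im=cv2.imread('pics/top0.png')[...,::-1].copy()
print(fitpot(im,s,(.568,-.172),lambda X:proj('top',X)))
R=s[2].as_matrix(); print('tool y yaw',np.degrees(np.arctan2(R[1,1],R[0,1])),s[0]['qpos'])
# circle from wrist
im=cv2.imread('pics/w1.png'); b=cv2.inRange(cv2.cvtColor(im,cv2.COLOR_BGR2HSV),(105,100,60),(125,255,255)); b[:,200:]=0
cs,_=cv2.findContours(b,cv2.RETR_EXTERNAL,cv2.CHAIN_APPROX_NONE); c=max(cs,key=len)[:,0]
P=np.array([wray(q,.006,s) for q in c])[:,:2].astype(np.float32); print('circ',cv2.fitEllipse(P))
E
```

```text
Traceback (most recent call last):
  File "h.py", line 36, in fitpot
    r=DE(f,[(x0[0]-.02,x0[0]+.02),(x0[1]-.02,x0[1]+.02),(-np.pi/8,np.pi/8)],maxiter=60,seed=0); return r.x,r.fun
  File "h.py", line 34, in f
    h=np.vstack([proj_(oct(*q,zz)) for zz in z]); h=cv2.convexHull(np.float32((h-[u0,v0]+.5)*S-.5))
                 ~~~~~^^^^^^^^^^^^
  File "h.py", line 19, in wproj
    s,P,R=s; p=eyes.camera_params('wrist');K=np.array(p['mtx']);H=np.array(p['hand_eye'])
               ~~~~~~~~~~~~~~~~~~^^^^^^^^^
ValueError: time passes only in moves, steps and waits
```

```bash
sed -i "s/eyes.camera_params(/CP(/" h.py; sed -i "2a import functools\nCP=functools.cache(lambda n: eyes.camera_params(n))" h.py
python3 - <<'E'
from h import *
s=st(); im=cv2.imread('pics/w1.png')[...,::-1].copy()
print(fitpot(im,s,(.568,-.172),lambda X:wproj(X,s)))
im=cv2.imread('pics/top0.png')[...,::-1].copy()
print(fitpot(im,s,(.568,-.172),lambda X:proj('top',X)))
R=s[2].as_matrix(); print('tool y yaw',np.degrees(np.arctan2(R[1,1],R[0,1])),s[0]['qpos'])
im=cv2.imread('pics/w1.png'); b=cv2.inRange(cv2.cvtColor(im,cv2.COLOR_BGR2HSV),(105,100,60),(125,255,255)); b[:,200:]=0
cs,_=cv2.findContours(b,cv2.RETR_EXTERNAL,cv2.CHAIN_APPROX_NONE); c=max(cs,key=len)[:,0]
P=np.array([wray(q,.006,s) for q in c])[:,:2].astype(np.float32); print('circ',cv2.fitEllipse(P))
E
```

```text
(array([ 0.56664137, -0.17125158, -0.14070851]), np.float64(0.04157318495916719))
(array([ 0.56920195, -0.17168021, -0.1866842 ]), np.float64(0.10384245917387128))
tool y yaw -76.22253020256886 [ 0.48359247  0.32322711 -0.32920457  1.68248029  0.11392543  1.15570914
 -1.20624902]
circ ((0.558161735534668, 0.06840460747480392), (0.12203928828239441, 0.12249863892793655), 29.87164306640625)
```

```bash
python3 - <<'E'
from h import *
print(shift([.567,-.1713,.27]).round(4), shift([.567,-.1713,.070]).round(4), np.radians(143.1-76.2)/2)
E
```

```text
[ 0.0058 -0.0034 -0.0015] [ 0.0063 -0.0036  0.3318] 0.5838126347921032
```

Call:
send_rows --moves '[0.006, -0.0035, 0, 0.12, 0.006, -0.0035, 0, 0.24, 0.006, -0.0035, 0, 0.36, 0.006, -0.0035, 0, 0.48, 0.006, -0.0035, 0, 0.584, 0.006, -0.0035, 0, 0.584, 0.006, -0.0035, 0, 0.584, 0.006, -0.0035, 0, 0.584, 0.006, -0.0035, 0, 0.584, 0.006, -0.0035, 0, 0.584]'

```text
clock: 2.7
position: [0.567, -0.1714, 0.2696]
tool_rot: [2.805, -1.413, 0.0]
wrist_force: [-0.2, 0.0, 0.3]
gripper_width: 0.0872
finger_force: 0.0
```

```bash
python3 - <<'E'
from h import *
s=st(); R=s[2].as_matrix(); print('tool y yaw',np.degrees(np.arctan2(R[1,1],R[0,1])),np.round(s[0]['qpos'],3),s[1])
im=eyes.camera('wrist').copy(); print(fitpot(im,s,(.568,-.172),lambda X:wproj(X,s)))
E
```

```text
tool y yaw -143.47527611757621 [ 0.321  0.309 -0.127  1.687  0.044  1.148 -2.322] [ 0.56696879 -0.17137037  0.26963016]
(array([ 0.56684041, -0.17049619, -0.17702909]), np.float64(0.053050816860727504))
```

Call:
send_rows --moves '[0, 0, 0.06, 0, 0, 0, 0.12, 0, 0, 0, 0.18, 0, 0, 0, 0.24, 0, 0, 0, 0.29, 0, 0, 0, 0.32, 0, 0, 0, 0.333, 0, 0, 0, 0.333, 0, 0, 0, 0.333, 0]'

```text
clock: 3.5
position: [0.5684, -0.1699, 0.0705]
tool_rot: [2.811, -1.402, 0.002]
wrist_force: [0.3, -0.2, 0.4]
gripper_width: 0.0872
finger_force: 0.0
```

Call:
send_rows --moves '[0, 0, 0, 0, 0, 0, 0, 0, 0, 0, 0, 0, 0, 0, 0, 0, 0, 0, 0, 0, 0, 0, 0, 0, 0, 0, 0, 0, 0, 0, 0, 0]' --grip 1

```text
clock: 4.17
position: [0.5683, -0.169, 0.0705]
tool_rot: [2.812, -1.401, 0.001]
wrist_force: [-2.3, 0.4, 5.9]
gripper_width: 0.0643
finger_force: 30.0
```

```bash
cat >> h.py <<'E'
C=np.array([.5583,.068]); YW=np.radians(6.1)
def W(x,y,z): "station mm -> world"; c,s=np.cos(YW),np.sin(YW); return np.array([C[0]+(c*x-s*y)/1e3,C[1]+(s*x+c*y)/1e3,z/1e3])
def S(p): c,s=np.cos(YW),np.sin(YW); d=(np.array(p[:2])-C)*1e3; return np.array([c*d[0]+s*d[1],-s*d[0]+c*d[1],p[2]*1e3])
def yaw(s): R=s[2].as_matrix(); return np.degrees(np.arctan2(R[1,1],R[0,1]))
E
python3 - <<'E'
from h import *
s=st(); print(s[1],s[0]['gripper_width'],yaw(s),S(s[1]))
s[1][:]=s[1]; 
print('lift30+move',shift(W(137,-70,100),s).round(4),W(137,-70,100),'roll',np.radians(yaw(s)+83.9)/-2)
# screwdriver tip/handle in station
E
```

```text
[ 0.5683351  -0.16903166  0.07052213] 0.06430277364520476 -142.95498384220784 [ -15.20967259 -236.75594633   70.52213313]
lift30+move [-0.1079 -0.3605 -0.0492] [0.70196278 0.01295452 0.1       ] roll 0.5153519538792891
```

Call:
send_rows --moves '[0, 0, -0.03, 0, 0, 0, -0.05, 0, -0.02, -0.06, -0.05, -0.06, -0.04, -0.12, -0.05, -0.12, -0.05, -0.18, -0.05, -0.18, -0.07, -0.24, -0.05, -0.24, -0.09, -0.3, -0.05, -0.3, -0.105, -0.345, -0.05, -0.36, -0.108, -0.36, -0.05, -0.42, -0.108, -0.36, -0.05, -0.48]'

```text
clock: 5.0
position: [0.7031, 0.0185, 0.0999]
tool_rot: [-3.137, -0.074, -0.003]
wrist_force: [-0.5, -0.6, -1.3]
gripper_width: 0.0636
finger_force: 30.0
```

Call:
send_rows --moves '[0, 0, 0, -0.035, 0, 0, 0, -0.035, 0, 0, 0, -0.035]'

```text
clock: 5.25
position: [0.7015, 0.0128, 0.0996]
tool_rot: [-3.137, -0.162, 0.0]
wrist_force: [-0.4, 0.5, -1.2]
gripper_width: 0.064
finger_force: 30.0
```

```bash
python3 - <<'E'
from h import *
s=st(); print(s[1],s[0]['gripper_width'],yaw(s),S(s[1]),np.round(s[0]['qpos'],2),s[0]['wrist_force'])
a=eyes.camera('side'); b=eyes.camera('wrist')
cv2.imwrite('pics/c1.png',np.hstack([cv2.resize(a[120:370,80:400],None,fx=1.5,fy=1.5),cv2.resize(b[:250,90:400],(310,375))])[...,::-1])
E
```

```text
[0.70152313 0.01280882 0.09959275] 0.06402584840756671 -84.07422745821653 [136.54735739 -70.09815406  99.59274682] [ 0.17  0.67 -0.38  1.57  0.28  0.96 -1.76] [-0.43480352  0.51198073 -1.18673938]
```

View pics/c1.png

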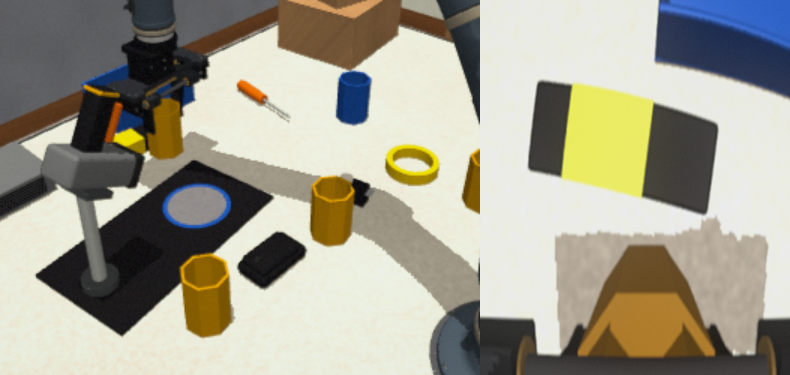

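```bash
python3 - <<'E'
from h import *
s=st(); R=s[2]; P=s[1]
pts=[(133,71),(129,71)]
for d in [0,8,16,24,32,40,48,56,64,72,80,86,90,90]:
    a=np.radians(d); pts.append((95+32*np.cos(a)-73*np.sin(a), 6+73*np.cos(a)+32*np.sin(a)-8))
for p in pts: print(np.round(p,1),shift(W(p[0],-70,p[1]),s).round(3))
E
```

```text
[133  71] [-0.006 -0.     0.048]
[129  71] [-0.013 -0.     0.048]
[127.  71.] [-0.016 -0.     0.048]
[116.5  74.7] [-0.033 -0.     0.042]
[105.6  77. ] [-0.051 -0.     0.038]
[94.5 77.7] [-0.07  -0.     0.037]
[83.5 76.9] [-0.088 -0.     0.038]
[72.6 74.5] [-0.107 -0.     0.042]
[62.2 70.6] [-0.124  0.     0.049]
[52.4 65.4] [-0.14   0.     0.057]
[43.4 58.8] [-0.155  0.     0.068]
[35.5 51. ] [-0.168  0.     0.081]
[28.7 42.2] [-0.18   0.     0.096]
[24.4 35. ] [-0.187  0.     0.108]
[22. 30.] [-0.191  0.     0.116]
[22. 30.] [-0.191  0.     0.116]
```

Call:
send_rows --moves '[-0.003, 0, 0.03, 0, -0.006, 0, 0.047, 0, -0.011, 0, 0.048, 0, -0.016, 0, 0.048, 0, -0.024, 0, 0.045, 0, -0.033, 0, 0.042, 0, -0.042, 0, 0.04, 0, -0.051, 0, 0.038, 0, -0.06, 0, 0.037, 0, -0.07, 0, 0.037, 0]'

```text
clock: 6.18
position: [0.6608, 0.0088, 0.0789]
tool_rot: [-3.137, -0.166, -0.006]
wrist_force: [5.5, 1.0, 0.5]
gripper_width: 0.0639
finger_force: 30.0
```

```bash
python3 - <<'E'
from h import *
s=st(); print(s[0]['clock'],s[0]['gripper_width'],yaw(s),S(s[1]),np.round(s[0]['wrist_force'],1))
a=eyes.camera('side'); b=eyes.camera('wrist')
cv2.imwrite('pics/c2.png',np.hstack([cv2.resize(a[80:280,80:280],None,fx=2,fy=2),cv2.resize(b[:250,90:400],(496,400))[:,:390]])[...,::-1])
E
```

```text
6.1833 0.06393720484878362 -83.93983924558275 [ 95.60486036 -69.7238362   78.89951189] [5.5 1.  0.5]
```

View pics/c2.png

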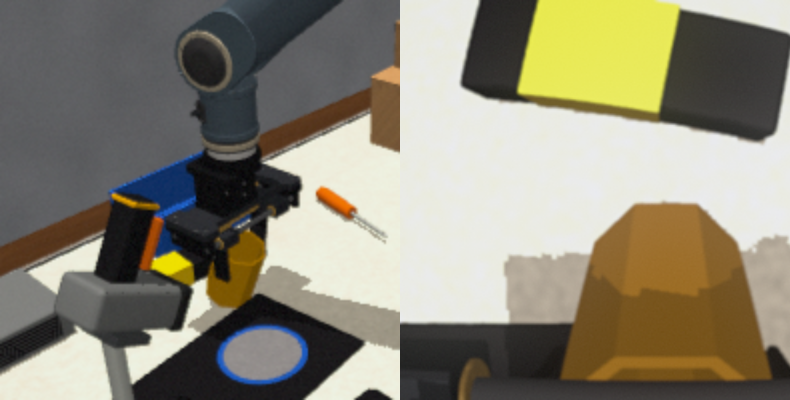

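The pot is tilting about the plate edge as planned, at 5.5 N. Continuing the arc.

Call:
send_rows --moves '[-0.018, 0, 0.001, 0, -0.037, 0, 0.005, 0, -0.054, 0, 0.012, 0, -0.07, 0, 0.02, 0, -0.085, 0, 0.031, 0, -0.098, 0, 0.044, 0, -0.11, 0, 0.059, 0, -0.117, 0, 0.071, 0, -0.121, 0, 0.079, 0, -0.121, 0, 0.081, 0]'

```text
clock: 7.12
position: [0.5854, 0.0008, 0.028]
tool_rot: [3.137, 0.166, -0.007]
wrist_force: [-2.6, -0.6, 3.9]
gripper_width: 0.0634
finger_force: 30.0
```

```bash
python3 - <<'E'
from h import *
s=st(); print(s[0]['clock'],s[0]['gripper_width'],yaw(s),S(s[1]),np.round(s[0]['wrist_force'],1))
a=eyes.camera('side'); b=eyes.camera('wrist')
cv2.imwrite('pics/c3.png',np.hstack([cv2.resize(a[130:330,100:300],None,fx=2,fy=2),cv2.resize(b[:250,90:400],(496,400))[:,:390]])[...,::-1])
E
```

```text
7.1167 0.06344479265100048 -83.9400527992717 [ 19.84863292 -69.7491008   27.98784578] [-2.6 -0.6  3.9]
```

View pics/c3.png

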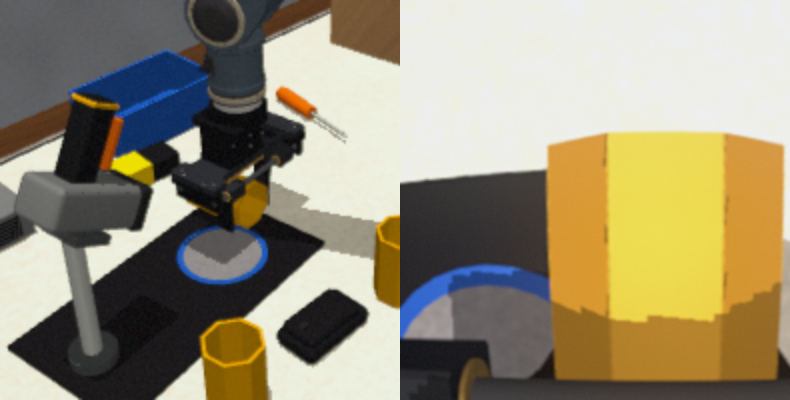

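Lying horizontally, mouth toward the robot. Now I'll open, slide towards the bottom end and regrip.

Call:
send_rows --moves '[0, 0, 0, 0, 0, 0, 0, 0, 0, 0, 0, 0, 0, 0, 0, 0, 0.02, 0, -0.003, 0, 0.045, 0, -0.003, 0, 0.07, 0, -0.003, 0, 0.088, 0, -0.003, 0, 0.088, 0, -0.003, 0, 0.088, 0, -0.003, 0]' --grip -1

```text
clock: 8.05
position: [0.6399, 0.0066, 0.0305]
tool_rot: [3.137, 0.166, -0.001]
wrist_force: [0.3, 1.1, -0.0]
gripper_width: 0.0869
finger_force: 0.0
```

Call:
send_rows --moves '[0, 0, 0, 0, 0, 0, 0, 0, 0, 0, 0, 0, 0, 0, 0, 0, 0, 0, 0, 0, 0, 0, 0, 0, 0, 0, 0, 0]' --grip 1

```text
clock: 8.63
position: [0.6398, 0.0065, 0.0308]
tool_rot: [3.137, 0.166, -0.001]
wrist_force: [-1.1, -0.4, 1.8]
gripper_width: 0.0638
finger_force: 30.0
```

```bash
cat >> h.py <<'E'
def SC(y0,x,y,z,x0=0.,z0=194.):
    "scanner-frame mm -> world"; c,s=np.cos(np.pi/6),.5
    return W(x0+x,y0+c*y-s*z,z0+s*y+c*z)
E
python3 - <<'E'
from h import *
s=st(); print(s[0]['clock'],s[0]['gripper_width'],yaw(s),S(s[1]),np.round(s[0]['wrist_force'],1))
t=eyes.camera('top').copy(); a=eyes.camera('side').copy(); out=[]
for n,im,(u,v,w,h) in [('side',a,(90,160,100,125)),('top',t,(95,130,100,125))]:
    im=cv2.resize(im[v:v+h,u:u+w],None,fx=4,fy=4,interpolation=cv2.INTER_CUBIC)
    f=lambda X:tuple(np.int32((proj(n,X)[0]-[u,v]+.5)*4))
    for y0,col in [(203,(255,0,0)),(216,(0,255,0))]:
        for x in (-31,31):
            q=[f(SC(y0,x,y,z)) for y,z in [(-62.5,0),(62.5,0),(62.5,48),(-62.5,48)]]
            cv2.polylines(im,[np.array(q)],True,col,1)
        q=[f(SC(y0,x,y,132)) for x,y in [(-16,3),(16,3),(16,37),(-16,37)]]; cv2.polylines(im,[np.array(q)],True,col,1)
    out.append(im)
cv2.imwrite('pics/c4.png',np.hstack(out)[...,::-1])
E
```

```text
8.6333 0.06383996055986367 -83.93836700524561 [ 74.50491997 -69.83863017  30.81660896] [-1.1 -0.4  1.8]
```

View pics/c4.png

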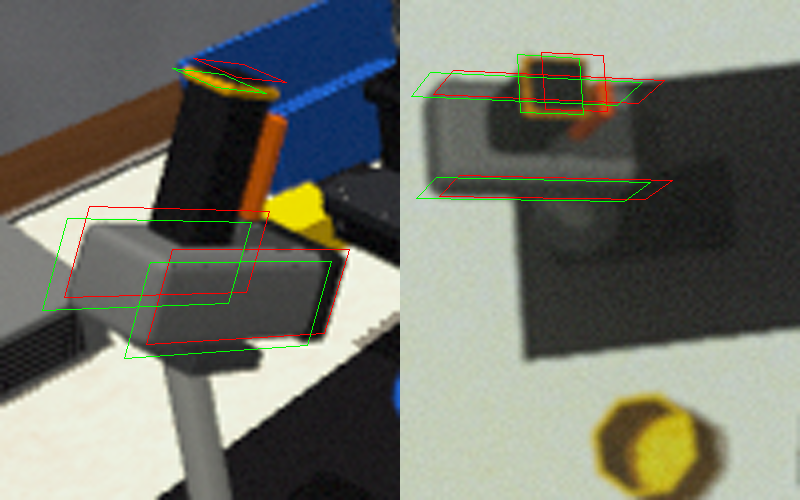

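Overlay matches with the scanner origin at about y≈215 on the station and the nose's lower edge near y≈149, z≈156 mm. Next I'll lift and bring the pot's mouth end under the nose from the side. Raising it there turns the mouth down.

```bash
python3 - <<'E'
from h import *
s=st()
for p in [(81,-70,100),(81,141,100),(81,141,108),(81,141,148+52)]: print(p,shift(W(*p),s).round(3))
E
```

```text
(81, -70, 100) [ 0.011  0.    -0.115]
(81, 141, 100) [ 0.011 -0.351 -0.115]
(81, 141, 108) [ 0.011 -0.351 -0.129]
(81, 141, 200) [ 0.01  -0.351 -0.282]
```

Call:
send_rows --moves '[0.005, 0, -0.03, 0, 0.011, 0, -0.08, 0, 0.011, -0.03, -0.115, 0, 0.011, -0.08, -0.115, 0, 0.011, -0.14, -0.115, 0, 0.011, -0.2, -0.115, 0, 0.011, -0.26, -0.115, 0, 0.011, -0.31, -0.115, 0, 0.011, -0.34, -0.115, 0, 0.011, -0.351, -0.115, 0]'

```text
clock: 9.57
position: [0.6228, 0.2221, 0.0997]
tool_rot: [-3.134, -0.176, 0.0]
wrist_force: [0.8, 0.3, -0.3]
gripper_width: 0.0638
finger_force: 30.0
```

```bash
python3 - <<'E'
from h import *
s=st(); print(s[0]['clock'],s[0]['gripper_width'],yaw(s),S(s[1]),np.round(s[0]['wrist_force'],1),np.round(s[0]['qpos'],2))
a=eyes.camera('side').copy(); b=eyes.camera('wrist'); t=eyes.camera('top')
cv2.imwrite('pics/c5.png',np.hstack([cv2.resize(a[120:270,70:220],(400,400)),cv2.resize(t[80:230,70:220],(400,400))])[...,::-1])
E
```

```text
9.5667 0.06376316611928705 -83.5807794403094 [ 80.55426814 146.35320975  99.72605725] [ 0.8  0.3 -0.3] [-0.13  0.61 -0.4   1.67  0.28  0.91 -2.1 ]
```

View pics/c5.png

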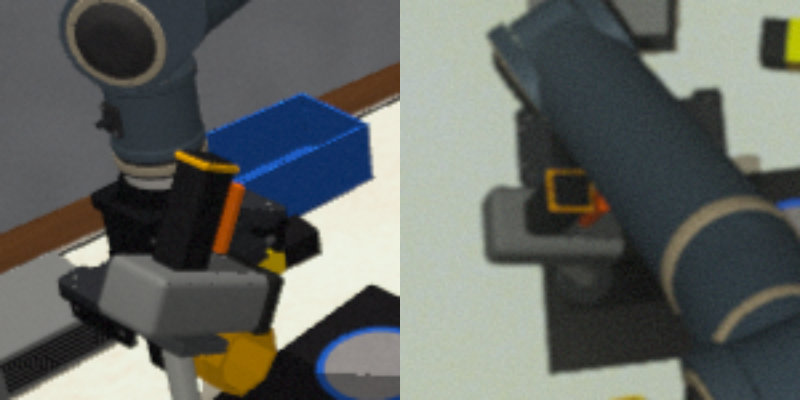

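Pot is held horizontally under the nose's side, and the gripper is clear of the head. Raising slowly.

Call:
send_rows --moves '[0, 0, -0.01, 0, 0, 0, -0.02, 0, 0, 0, -0.03, 0, 0, 0, -0.04, 0, 0, 0, -0.05, 0, 0, 0, -0.06, 0]'

```text
clock: 10.22
position: [0.6254, 0.2146, 0.1359]
tool_rot: [3.135, 0.165, 0.003]
wrist_force: [4.6, -2.3, -8.0]
gripper_width: 0.0636
finger_force: 30.0
```

```bash
python3 - <<'E'
from h import *
s=st(); print(s[0]['clock'],s[0]['gripper_width'],yaw(s),S(s[1]),np.round(s[0]['wrist_force'],1),np.round(s[0]['torque'],2))
E
```

```text
10.2167 0.0635516967899455 -83.97836363997831 [ 82.34066331 138.62400264 135.89979666] [ 4.6 -2.3 -8. ] [-0.65 -1.21  0.12]
```

Contact force of −8 N is as predicted for pivoting. Continuing up to TCP z≈200.

Call:
send_rows --moves '[0, 0, -0.012, 0, 0, 0, -0.024, 0, 0, 0, -0.036, 0, 0, 0, -0.048, 0, 0, 0, -0.06, 0, 0, 0, -0.072, 0, 0, 0, -0.084, 0, 0, 0, -0.096, 0, 0, 0, -0.106, 0, 0, 0, -0.106, 0]'

```text
clock: 11.05
position: [0.6257, 0.2139, 0.2003]
tool_rot: [3.133, 0.164, 0.004]
wrist_force: [3.3, -5.3, -3.2]
gripper_width: 0.0635
finger_force: 30.0
```

```bash
python3 - <<'E'
from h import *
s=st(); print(s[0]['clock'],s[0]['gripper_width'],yaw(s),S(s[1]),np.round(s[0]['wrist_force'],1),np.round(s[0]['torque'],2))
a=eyes.camera('side').copy(); b=eyes.camera('wrist')
cv2.imwrite('pics/c6.png',np.hstack([cv2.resize(a[100:280,60:240],(400,400)),cv2.resize(b[:250,130:380],(400,400))])[...,::-1])
E
```

```text
11.05 0.06354902985313184 -83.99166940915157 [ 82.56489658 137.95108001 200.31285816] [ 3.3 -5.3 -3.2] [-1.36 -0.82  0.3 ]
```

View pics/c6.png

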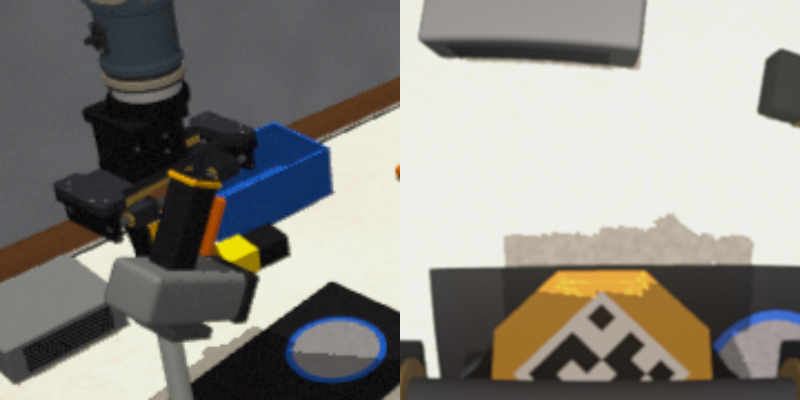

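Label now faces up in the wrist view, with the pot roughly 70° turned. I'll back off in +x, carry it to the circle and set the rim edge down.

Call:
send_rows --moves '[0.03, 0, 0, 0, 0.06, 0, 0, 0, 0.06, 0.04, 0, 0, 0.05, 0.1, 0, 0, 0.02, 0.16, 0, 0, -0.03, 0.21, 0, 0, -0.07, 0.23, 0.02, 0, -0.094, 0.23, 0.07, 0, -0.094, 0.23, 0.12, 0, -0.094, 0.23, 0.16, 0]'

```text
clock: 11.98
position: [0.5816, 0.0739, 0.1033]
tool_rot: [-3.136, -0.165, 0.0]
wrist_force: [0.8, 0.2, -2.1]
gripper_width: 0.0639
finger_force: 30.0
```

```bash
python3 - <<'E'
from h import *
s=st(); print(s[0]['clock'],s[0]['gripper_width'],yaw(s),S(s[1]),np.round(s[0]['wrist_force'],1))
a=eyes.camera('side').copy(); b=eyes.camera('wrist')
for n,p in [('f',(26,0,76)),('e',(0,0,69.5))]: print(shift(W(*p),s).round(4))
cv2.imwrite('pics/c7.png',np.hstack([cv2.resize(a[130:290,140:300],(400,400)),cv2.resize(b[:250,130:380],(400,400))])[...,::-1])
E
```

```text
11.9833 0.06393582065141187 -83.988110650817 [ 23.77483658   3.35773162 103.27428068] [ 0.8  0.2 -2.1]
[0.0037 0.0056 0.0455]
[-0.0396  0.0057  0.0563]
```

View pics/c7.png

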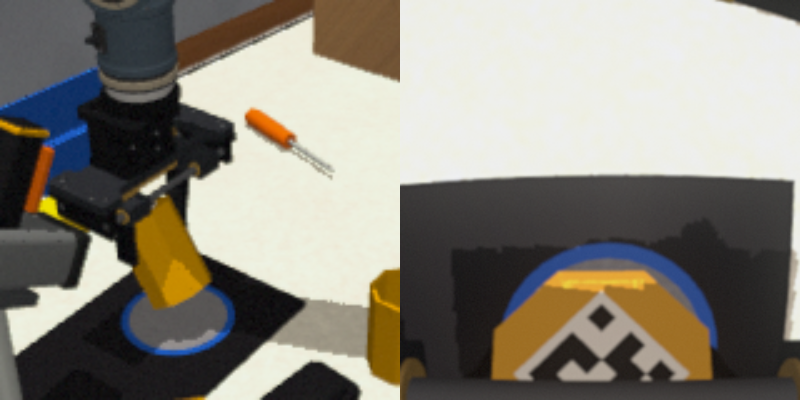

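Call:
send_rows --moves '[0.006, 0.0055, 0.015, 0, 0.01, 0.0055, 0.03, 0, 0.012, 0.0055, 0.038, 0, 0.012, 0.0055, 0.043, 0, 0.01, 0.0055, 0.046, 0, 0.0045, 0.0055, 0.0487, 0, 0.0045, 0.0055, 0.0487, 0]'

```text
clock: 12.67
position: [0.5908, 0.0712, 0.0783]
tool_rot: [-3.137, -0.166, -0.018]
wrist_force: [1.5, -0.8, 10.6]
gripper_width: 0.0638
finger_force: 30.0
```

Call:
send_rows --moves '[-0.006, 0, -0.001, 0, -0.0113, 0, -0.001, 0, -0.017, 0, 0, 0, -0.0225, 0, 0.001, 0, -0.028, 0, 0.003, 0, -0.0335, 0, 0.005, 0, -0.039, 0, 0.008, 0, -0.044, 0, 0.01, 0, -0.044, 0, 0.01, 0]'

```text
clock: 13.42
position: [0.5697, 0.0695, 0.0761]
tool_rot: [-3.135, -0.166, -0.036]
wrist_force: [3.3, -1.2, 26.2]
gripper_width: 0.0639
finger_force: 30.0
```

```bash
python3 - <<'E'
from h import *
s=st(); print(s[0]['clock'],s[0]['gripper_width'],yaw(s),S(s[1]),np.round(s[0]['wrist_force'],1),np.round(s[0]['torque'],2))
im=eyes.camera('side'); cv2.imwrite('pics/d1.png',im[...,::-1])
hsv=cv2.cvtColor(im,cv2.COLOR_RGB2HSV); m=cv2.inRange(hsv,(12,110,25),(34,255,255)); n,l,st_,c=cv2.connectedComponentsWithStats(m)
for i in range(1,n):
    if st_[i,4]>60: print(st_[i],c[i].round(1))
G=s[1]
cen=W(*S(s[1])[:2],0)
print(proj('side',oct(cen[0],cen[1],YW,.006)).round(0).tolist()); print(proj('side',oct(cen[0],cen[1],YW,.101)).round(0).tolist())
E
```

```text
13.4167 0.0638772060244272 -83.93616269555696 [11.47567807  0.29429678 76.14730316] [ 3.3 -1.2 26.2] [-0.33 -1.3  -0.02]
[ 434   42   78  147 8079] [479.3 106.2]
[ 217   83  180   83 6303] [308.4 126.2]
[238 173  19  17 130] [247.  180.3]
[136 177  24   8  98] [146.8 181.1]
[   0  181  136   74 1922] [ 64.3 217.2]
[149 189  24  30 262] [159.  206.5]
[197 217  30  45 867] [210.8 242.3]
[337 216  36  28 629] [354.3 229.6]
[ 388  219   30   44 1002] [402.7 241.1]
[ 287  237   30   47 1198] [300.8 259.8]
[ 199  288   35   57 1597] [216.9 315.6]
[[194.0, 253.0], [194.0, 260.0], [202.0, 264.0], [212.0, 263.0], [219.0, 257.0], [218.0, 251.0], [211.0, 247.0], [201.0, 248.0]]
[[191.0, 224.0], [191.0, 230.0], [199.0, 234.0], [210.0, 233.0], [217.0, 228.0], [216.0, 222.0], [209.0, 219.0], [198.0, 219.0]]
```

Call:
send_rows --moves '[-0.006, 0, 0, 0, -0.012, 0, 0, 0, -0.018, 0, 0.002, 0, -0.024, 0, 0.004, 0, -0.024, 0, 0.004, 0]'

```text
clock: 13.88
position: [0.5517, 0.0676, 0.0709]
tool_rot: [-3.136, -0.167, -0.023]
wrist_force: [1.6, -1.2, 17.4]
gripper_width: 0.0635
finger_force: 30.0
```

```bash
cat > chk.py <<'E'
from h import *
s=st(); print(s[0]['clock'],s[0]['gripper_width'],yaw(s),S(s[1]),s[0]['tool_rot'],np.round(s[0]['wrist_force'],1),np.round(s[0]['torque'],2))
im=eyes.camera('side'); hsv=cv2.cvtColor(im,cv2.COLOR_RGB2HSV); m=cv2.inRange(hsv,(12,110,25),(34,255,255)); m[:,240:]=0; m[:210]=0; m[275:]=0
u,v=np.nonzero(m)[::-1]; print('pot px',u.min(),u.max(),v.min(),v.max(), [ (r,u[v==r].min(),u[v==r].max()) for r in range(v.min(),v.max(),6)])
c=W(*S(s[1])[:2],0); h=cv2.convexHull(np.float32(np.vstack([proj('side',oct(c[0],c[1],YW,z)) for z in (.006,.101)])))[:,0]
k=np.zeros(m.shape,np.uint8); cv2.fillPoly(k,[np.int32(h.round())],1); print('exp',[(r,np.nonzero(k[r])[0].min(),np.nonzero(k[r])[0].max()) for r in range(v.min(),v.max(),6) if k[r].any()])
E
python3 chk.py
```

```text
13.8833 0.06353027848307723 -83.91808681110753 [-6.65021562  0.30247693 70.92940658] [-3.13577972 -0.16658103 -0.02347045] [ 1.6 -1.2 17.4] [-0.15 -0.81  0.01]
pot px 0 231 210 264 [(210, np.int64(65), np.int64(229)), (216, np.int64(51), np.int64(212)), (222, np.int64(37), np.int64(220)), (228, np.int64(23), np.int64(221)), (234, np.int64(9), np.int64(223)), (240, np.int64(0), np.int64(224)), (246, np.int64(0), np.int64(225)), (252, np.int64(0), np.int64(226)), (258, np.int64(202), np.int64(226))]
exp [(222, np.int64(204), np.int64(217)), (228, np.int64(196), np.int64(222)), (234, np.int64(197), np.int64(223)), (240, np.int64(198), np.int64(223)), (246, np.int64(198), np.int64(224)), (252, np.int64(199), np.int64(224)), (258, np.int64(200), np.int64(224))]
```

Call:
send_rows --moves '[-0.003, 0, 0.006, 0, -0.003, 0, 0.012, 0, -0.003, 0, 0.012, 0, -0.003, 0, 0.012, 0]'

```text
clock: 14.27
position: [0.548, 0.0673, 0.0644]
tool_rot: [3.137, 0.167, 0.016]
wrist_force: [-6.0, -2.1, 28.5]
gripper_width: 0.0642
finger_force: 30.0
```

```bash
python3 chk.py
```

```text
14.2667 0.06423040611419745 -83.91633401094464 [-10.30014372   0.38223162  64.40920474] [3.13689181 0.16670036 0.01591397] [-6.  -2.1 28.5] [-0.37  0.77 -0.  ]
pot px 0 232 210 265 [(210, np.int64(65), np.int64(175)), (216, np.int64(51), np.int64(231)), (222, np.int64(37), np.int64(216)), (228, np.int64(23), np.int64(223)), (234, np.int64(9), np.int64(224)), (240, np.int64(0), np.int64(225)), (246, np.int64(0), np.int64(225)), (252, np.int64(0), np.int64(227)), (258, np.int64(203), np.int64(228)), (264, np.int64(207), np.int64(221))]
exp [(222, np.int64(205), np.int64(218)), (228, np.int64(198), np.int64(223)), (234, np.int64(198), np.int64(224)), (240, np.int64(199), np.int64(224)), (246, np.int64(199), np.int64(225)), (252, np.int64(200), np.int64(225)), (258, np.int64(200), np.int64(225)), (264, np.int64(202), np.int64(221))]
```

Call:
send_rows --moves '[0, 0, -0.006, 0, 0, 0, -0.012, 0, 0, 0, -0.012, 0]'

```text
clock: 14.57
position: [0.5442, 0.0663, 0.0667]
tool_rot: [-3.137, -0.166, -0.003]
wrist_force: [-0.2, -0.6, -1.1]
gripper_width: 0.0638
finger_force: 30.0
```

```bash
python3 chk.py
```

```text
14.5667 0.06375502912720557 -83.93809967371593 [-14.19302989  -0.23269181  66.69560815] [-3.13706077e+00 -1.66105618e-01 -2.85293265e-03] [-0.2 -0.6 -1.1] [0.03 0.   0.02]
pot px 0 233 210 265 [(210, np.int64(65), np.int64(175)), (216, np.int64(51), np.int64(233)), (222, np.int64(37), np.int64(223)), (228, np.int64(23), np.int64(224)), (234, np.int64(9), np.int64(225)), (240, np.int64(0), np.int64(226)), (246, np.int64(0), np.int64(227)), (252, np.int64(0), np.int64(228)), (258, np.int64(204), np.int64(229)), (264, np.int64(209), np.int64(222))]
exp [(222, np.int64(212), np.int64(217)), (228, np.int64(199), np.int64(224)), (234, np.int64(199), np.int64(225)), (240, np.int64(200), np.int64(225)), (246, np.int64(200), np.int64(225)), (252, np.int64(201), np.int64(226)), (258, np.int64(201), np.int64(226)), (264, np.int64(204), np.int64(223))]
```

Call:
send_rows --moves '[0, 0, -0.012, 0, 0.012, 0, -0.012, 0, 0.03, 0, -0.01, 0, 0.03, 0, -0.003, 0, 0.028, 0, 0.006, 0, 0.024, 0, 0.014, 0, 0.02, 0, 0.014, 0, 0.02, 0, 0.012, 0, 0.02, 0, 0.008, 0, 0.02, 0, 0.006, 0]'

```text
clock: 15.45
position: [0.5547, 0.0671, 0.0615]
tool_rot: [3.137, 0.166, -0.003]
wrist_force: [-0.3, -0.6, -1.0]
gripper_width: 0.0634
finger_force: 30.0
```

```bash
python3 chk.py
```

```text
15.45 0.0633655247559753 -83.93789703833815 [-3.71590796 -0.48665733 61.53285947] [ 3.13685449  0.16609993 -0.00331158] [-0.3 -0.6 -1. ] [0.03 0.03 0.  ]
pot px 0 230 210 264 [(210, np.int64(65), np.int64(175)), (216, np.int64(51), np.int64(229)), (222, np.int64(37), np.int64(221)), (228, np.int64(23), np.int64(221)), (234, np.int64(9), np.int64(222)), (240, np.int64(0), np.int64(223)), (246, np.int64(0), np.int64(223)), (252, np.int64(0), np.int64(224)), (258, np.int64(201), np.int64(224))]
exp [(222, np.int64(201), np.int64(218)), (228, np.int64(196), np.int64(222)), (234, np.int64(196), np.int64(222)), (240, np.int64(197), np.int64(222)), (246, np.int64(197), np.int64(223)), (252, np.int64(198), np.int64(223)), (258, np.int64(199), np.int64(223))]
```

Call:
send_rows --moves '[0, 0, 0.002, 0, 0, 0, 0.004, 0, 0, 0, 0.004, 0]'

```text
clock: 15.75
position: [0.5549, 0.0672, 0.06]
tool_rot: [3.136, 0.166, -0.003]
wrist_force: [-3.5, -0.2, 7.6]
gripper_width: 0.0638
finger_force: 30.0
```

Call:
send_rows --moves '[0, 0, 0, 0, 0, 0, -0.003, 0, 0, 0, -0.003, 0, 0, 0, -0.003, 0, 0, 0, -0.003, 0, 0, 0, -0.003, 0]' --grip -1

```text
clock: 16.25
position: [0.5554, 0.0672, 0.0614]
tool_rot: [3.137, 0.166, -0.0]
wrist_force: [0.1, -0.1, 0.2]
gripper_width: 0.0861
finger_force: 0.0
```

Call:
send_rows --moves '[0, 0, -0.03, 0, 0, 0, -0.08, 0, 0, 0, -0.14, 0, 0, 0, -0.2, 0, 0, 0, -0.26, 0, 0, 0, -0.32, 0, 0, 0, -0.36, 0, 0, 0, -0.36, 0, 0, 0, -0.36, 0, 0, 0, -0.36, 0]'

```text
clock: 17.08
position: [0.5548, 0.067, 0.2765]
tool_rot: [3.137, 0.166, -0.003]
wrist_force: [-0.4, -0.0, -0.7]
gripper_width: 0.087
finger_force: 0.0
```

```bash
python3 - <<'E'
from h import *
s=st(); print(s[0]['clock'],yaw(s),S(s[1]),np.round(s[0]['qpos'],2))
im=eyes.camera('side'); hsv=cv2.cvtColor(im,cv2.COLOR_RGB2HSV); m=cv2.inRange(hsv,(12,110,25),(34,255,255))
b=W(-3.7,-.5,0)[:2]; f=lambda X:proj('side',X); 
m2=im.copy(); print('side fit',fitpot(im.copy(),s,b,f,(.006,.101)))
im=eyes.camera('wrist').copy(); cv2.imwrite('pics/d2.png',im[...,::-1]); print('wrist fit',fitpot(im,s,b,lambda X:wproj(X,s),(.006,.101)))
E
```

```text
17.0833 -83.94172190649802 [ -3.61968496  -0.62162213 276.52104513] [ 0.17  0.28 -0.46  1.74  0.13  1.16 -1.79]
side fit (array([0.5512024 , 0.06368121, 0.11651505]), np.float64(0.3793826498268884))
wrist fit (array([0.55032006, 0.06701982, 0.10884219]), np.float64(0.5779461498439126))
```

```bash
cat > chk2.py <<'E'
from h import *
from scipy.optimize import minimize
s=st(); b=W(-3.7,-.5,0)[:2]; 
def hullmask(im,pt):
    m=cv2.inRange(cv2.cvtColor(im,cv2.COLOR_RGB2HSV),(12,120,25),(34,255,255)); n,l=cv2.connectedComponents(m); k=l[max(pt[1]-6,0):pt[1]+12,pt[0]-8:pt[0]+8]; i=np.bincount(k[k>0]).argmax()
    h=cv2.convexHull(np.argwhere(l==i)[:,::-1].astype(np.int32))[:,0]; return h
for n,f in [('side',lambda X:proj('side',X)),('wrist',lambda X:wproj(X,s))]:
    im=eyes.camera(n).copy(); p=np.int32(f(np.array([[*b,.06]]))[0]); h=hullmask(im,p)
    o=np.zeros((384,512),np.uint8); cv2.fillPoly(o,[h],1)
    best=None
    for dx in np.arange(-.012,.0121,.002):
      for dy in np.arange(-.012,.0121,.002):
        q=cv2.convexHull(np.float32(np.vstack([f(oct(b[0]+dx,b[1]+dy,YW,z)) for z in (.006,.101)])))
        k=np.zeros_like(o); cv2.fillPoly(k,[np.int32(q.round())],1); e=(k^o).sum()/o.sum()
        if best is None or e<best[0]: best=(e,dx,dy)
    print(n,h.min(0),h.max(0),best,S([b[0]+best[1],b[1]+best[2],0])[:2])
E
python3 chk2.py
```

```text
side [198 221] [225 265] (np.float64(0.04474885844748858), np.float64(-0.006), np.float64(-0.002)) [-9.87855581 -1.85109146]
wrist [227 145] [284 208] (np.float64(0.039557492457257794), np.float64(-0.004), np.float64(0.0)) [-7.67735178 -0.07494371]
```

The pot stands mouth-down at about (−8,−1) mm from the circle centre. Now refine the scanner's position from the orange rim of the grip's end before squeezing.

```bash
python3 - <<'E'
from h import *
ims={}
for n in ['top','side']:
    im=cv2.imread(f'pics/{n}0.png'); hsv=cv2.cvtColor(im,cv2.COLOR_BGR2HSV)
    o=((hsv[...,0]>8)&(hsv[...,0]<28)&(hsv[...,1]>140)&(hsv[...,2]>90)).astype(np.float32)
    ims[n]=cv2.GaussianBlur(o,(0,0),.8)
t=np.linspace(-1,1,15)[:,None]
L=np.array([[-16,3],[16,3],[16,37],[-16,37],[-16,3]],float)
P=np.vstack([L[i]+(L[i+1]-L[i])*(t+1)/2 for i in range(4)])
res=[]
for y0 in range(200,228,2):
  for x0 in range(-8,9,2):
    sc={}
    for n in ims:
        X=np.array([SC(y0,x,y,130,x0) for x,y in P]); uv=np.float32(proj(n,X)); 
        sc[n]=cv2.remap(ims[n],uv[:,0].reshape(-1,1),uv[:,1].reshape(-1,1),cv2.INTER_LINEAR).mean()
    res.append((sc['top']+sc['side'],y0,x0,round(float(sc['top']),2),round(float(sc['side']),2)))
res.sort(reverse=True)
for k in ('both','top','side'):
    r=sorted(res,key=lambda r:-r[{'both':0,'top':3,'side':4}[k]])[:4]; print(k,r)
s=st()
for p in [(0,150,430),(0,178.5,400),(0,178.5,278)]: print(p,shift(W(*p),s).round(4))
E
```

```text
both [(np.float32(0.9745407), 212, -2, 0.32, 0.65), (np.float32(0.9691141), 212, 0, 0.35, 0.62), (np.float32(0.92634284), 212, -4, 0.26, 0.66), (np.float32(0.9166852), 210, -2, 0.33, 0.59)]
top [(np.float32(0.9691141), 212, 0, 0.35, 0.62), (np.float32(0.8953437), 210, 0, 0.34, 0.55), (np.float32(0.9166852), 210, -2, 0.33, 0.59), (np.float32(0.9745407), 212, -2, 0.32, 0.65)]
side [(np.float32(0.92634284), 212, -4, 0.26, 0.66), (np.float32(0.88422656), 212, -6, 0.22, 0.66), (np.float32(0.9745407), 212, -2, 0.32, 0.65), (np.float32(0.83502567), 214, -4, 0.18, 0.65)]
(0, 150, 430) [ 0.005  -0.2509 -0.2568]
(0, 178.5, 400) [ 0.0052 -0.2984 -0.2068]
(0, 178.5, 278) [ 0.0057 -0.2984 -0.0034]
```

Call:
send_rows --moves '[0, 0, -0.06, 0, 0, 0, -0.12, 0, 0, 0, -0.18, 0, 0.003, -0.04, -0.21, 0, 0.003, -0.1, -0.21, 0, 0.003, -0.16, -0.21, 0, 0.003, -0.22, -0.21, 0, 0.003, -0.27, -0.21, 0, 0.003, -0.295, -0.21, 0, 0.003, -0.295, -0.21, 0]'

```text
clock: 18.12
position: [0.5365, 0.2485, 0.4024]
tool_rot: [-3.134, -0.179, 0.004]
wrist_force: [-0.6, 0.8, -0.6]
gripper_width: 0.0868
finger_force: 0.0
```

Call:
send_rows --moves '[0, 0, 0, 0, 0, 0, 0, 0]'

```text
clock: 18.28
position: [0.5391, 0.2421, 0.4028]
tool_rot: [3.136, 0.163, -0.001]
wrist_force: [0.2, 0.0, -0.3]
gripper_width: 0.0872
finger_force: 0.0
```

```bash
python3 - <<'E'
from h import *
s=st(); print(s[0]['clock'],yaw(s),S(s[1]),np.round(s[0]['qpos'],2))
im=eyes.camera('wrist'); cv2.imwrite('pics/w2.png',im[...,::-1])
hsv=cv2.cvtColor(im,cv2.COLOR_RGB2HSV); o=((hsv[...,0]>3)&(hsv[...,0]<28)&(hsv[...,1]>140)&(hsv[...,2]>90)).astype(np.uint8)
n,l,a,c=cv2.connectedComponentsWithStats(o)
for i in range(1,n):
    if a[i,4]>40: print(a[i],c[i].round(0),S(wray(c[i],.315,s)).round(0))
f=lambda y0,x0:wproj([SC(y0,x,y,132,x0) for x,y in [(-16,3),(16,3),(16,37),(-16,37)]],s).round(0).tolist()
print(f(212,-1),f(216,0))
ob=cv2.GaussianBlur(o.astype(np.float32),(0,0),1.)
t=np.linspace(0,1,15)[:,None]; L=np.array([[-16,3],[16,3],[16,37],[-16,37],[-16,3]],float)
P=np.vstack([L[i]+(L[i+1]-L[i])*t for i in range(4)]); res=[]
for y0 in range(200,226):
  for x0 in range(-10,11):
    uv=np.float32(wproj([SC(y0,x,y,130,x0) for x,y in P],s)); res.append((float(cv2.remap(ob,uv[:,:1].copy(),uv[:,1:].copy(),cv2.INTER_LINEAR).mean()),y0,x0))
print(sorted(res)[-6:])
for p in [(0,176.5,345),(0,176.5,278)]: print(p,shift(W(*p),s).round(4))
E
```

```text
18.2833 -84.03294142192792 [ -0.60120992 175.14757037 402.75403071] [-0.07  0.28 -0.55  1.46  0.15  1.44 -2.09]
[486  78  14  35 250] [493.  95.] [106. -64. 315.]
[ 333  143   51   44 1019] [355. 162.] [ 31.  92. 315.]
[248 172  45  50 590] [268. 191.] [  6. 166. 315.]
[242 227  29  10 226] [256. 232.] [-31. 175. 315.]
[ 94 256  10  13  59] [ 98. 262.] [-67. 335. 315.]
[409 257  10  12  52] [414. 263.] [-69.  16. 315.]
[240 265  35  11 272] [257. 270.] [-68. 175. 315.]
[377 363   5  21  50] [379. 375.] [-236.   19.  315.]
[[287.0, 215.0], [288.0, 179.0], [253.0, 183.0], [253.0, 222.0]] [[282.0, 214.0], [283.0, 178.0], [248.0, 182.0], [248.0, 221.0]]
[(0.5648475289344788, 212, -3), (0.5751999616622925, 213, -2), (0.5810225009918213, 211, -1), (0.5833113789558411, 211, -2), (0.6081930994987488, 212, -1), (0.613849937915802, 212, -2)]
(0, 176.5, 345) [ 0.0011 -0.0024  0.0963]
(0, 176.5, 278) [ 0.0012 -0.0025  0.2079]
```

Call:
send_rows --moves '[-0.001, -0.0025, 0.05, 0, -0.001, -0.0025, 0.09, 0, -0.001, -0.0025, 0.12, 0, -0.001, -0.0025, 0.145, 0, -0.001, -0.0025, 0.165, 0, -0.001, -0.0025, 0.18, 0, -0.001, -0.0025, 0.19, 0]'

```text
clock: 18.92
position: [0.538, 0.2439, 0.2886]
tool_rot: [3.137, 0.164, -0.001]
wrist_force: [0.7, 0.3, 0.7]
gripper_width: 0.0872
finger_force: 0.0
```

Call:
send_rows --moves '[0, 0, 0.008, 0, 0, 0, 0.016, 0, 0, 0, 0.018, 0, 0, 0, 0.018, 0]'

```text
clock: 19.25
position: [0.5379, 0.245, 0.2788]
tool_rot: [3.137, 0.166, 0.0]
wrist_force: [0.5, 0.4, -0.2]
gripper_width: 0.087
finger_force: 0.0
```

```bash
python3 - <<'E'
from h import *
s=st(); print(s[0]['clock'],yaw(s),S(s[1]),np.round(s[0]['wrist_force'],1))
E
```

```text
19.25 -83.93347791685528 [ -1.477806   178.15842959 278.77813928] [ 0.5  0.4 -0.2]
```

Call:
send_rows --moves '[0, 0, 0, 0, 0, 0, 0, 0, 0, 0, 0, 0, 0, 0, 0, 0, 0, 0, 0, 0, 0, 0, 0, 0, 0, 0, 0, 0, 0, 0, 0, 0]' --grip 1

```text
clock: 19.92
position: [0.5384, 0.2463, 0.2802]
tool_rot: [-3.134, -0.165, -0.004]
wrist_force: [-0.8, -0.8, 5.4]
gripper_width: 0.0613
finger_force: 29.0
```

```bash
python3 - <<'E'
from h import *
s=st(); print(s[0]['clock'],s[0]['gripper_width'],s[0]['finger_force'],yaw(s),S(s[1]),np.round(s[0]['wrist_force'],1),np.round(s[0]['torque'],2))
for a in (0,.18,.22):
    y=-2-15*np.cos(a)+60*np.sin(a); z=56+60*np.cos(a)+15*np.sin(a); print(a,'front top h,ht',y*.866-z/2, y/2+z*.866)
E
```

```text
19.9167 0.06132944427608808 28.987494881730527 -83.96464555932057 [ -0.85255621 179.4490649  280.23148835] [-0.8 -0.8  5.4] [1.02 0.28 0.07]
0 front top h,ht -72.722 91.956
0.18 front top h,ht -64.0677855184492 98.93417194293605
0.22 front top h,ht -61.983342304547286 100.2660920934853
```

Call:
send_rows --moves '[0, 0, 0, 0, 0, 0, 0, 0, 0, 0, 0, 0, 0, 0, 0, 0, 0, 0, 0, 0, 0, 0, 0, 0]'

```text
clock: 20.42
position: [0.5384, 0.2463, 0.2802]
tool_rot: [-3.134, -0.165, -0.004]
wrist_force: [-0.7, -1.4, 4.9]
gripper_width: 0.0617
finger_force: 29.0
```

```bash
python3 - <<'E'
from h import *
s=st(); print(s[0]['clock'],s[0]['gripper_width'],s[0]['finger_force'],S(s[1]),np.round(s[0]['wrist_force'],1))
im=eyes.camera('side'); cv2.imwrite('pics/sq.png',im[...,::-1])
f=lambda y,z,x=-11:proj('side',SC(212,x,y,z,-1.5)[None])[0].round(1)
for a in (0,.1,.18,.22): print(a,f(-2-15*np.cos(a)+60*np.sin(a),56+60*np.cos(a)+15*np.sin(a)),f(-2-15*np.cos(a)+30*np.sin(a),56+30*np.cos(a)+15*np.sin(a)))
for nm in ('side0','sq'):
    h=cv2.cvtColor(cv2.imread(f'pics/{nm}.png'),cv2.COLOR_BGR2HSV); o=(h[...,0]<14)&(h[...,0]>3)&(h[...,1]>150)&(h[...,2]>80)
    print(nm,[(r,np.nonzero(o[r,130:175])[0]+130) for r in range(188,218,5)])
E
```

```text
20.4167 0.06168980896480812 28.987145831342787 [ -0.87534479 179.4488339  280.19267295] [-0.7 -1.4  4.9]
0 [161.4 189.7] [157.4 203.6]
0.1 [159.4 189. ] [156.6 202.9]
0.18 [157.8 188.6] [155.8 202.5]
0.22 [157.  188.5] [155.4 202.3]
side0 [(188, array([131, 132, 133])), (193, array([131, 155, 156, 157, 158, 159, 160])), (198, array([154, 155, 156, 157, 158, 159])), (203, array([153, 154, 155, 156, 157])), (208, array([151, 152, 153, 154, 155, 156])), (213, array([150, 151, 152, 153]))]
sq [(188, array([132])), (193, array([155, 156, 157])), (198, array([154, 155, 156])), (203, array([153, 154, 155])), (208, array([151, 152, 153, 154])), (213, array([150]))]
```

Call:
send_rows --moves '[0, 0, 0, 0, 0, 0, 0, 0, 0, 0, 0, 0, 0, 0, 0, 0, 0, 0, 0, 0, 0, 0, 0, 0, 0, 0, 0.004, 0, 0, 0, 0.008, 0, 0, 0, 0.008, 0]' --grip -1

```text
clock: 21.22
position: [0.5375, 0.2448, 0.2732]
tool_rot: [3.137, 0.166, -0.002]
wrist_force: [-0.3, -0.3, 0.1]
gripper_width: 0.0867
finger_force: 0.0
```

Call:
send_rows --moves '[0, 0, 0, 0, 0, 0, 0, 0, 0, 0, 0, 0, 0, 0, 0, 0, 0, 0, 0, 0, 0, 0, 0, 0, 0, 0, 0, 0, 0, 0, 0, 0, 0, 0, 0, 0, 0, 0, 0, 0]' --grip 1

```text
clock: 22.05
position: [0.5378, 0.2477, 0.2749]
tool_rot: [-3.132, -0.168, -0.003]
wrist_force: [-0.4, 5.9, 2.9]
gripper_width: 0.0646
finger_force: 27.4
```

Call:
send_rows --moves '[0, 0, 0, 0, 0, 0, 0, 0, 0, 0, 0, 0]'

```text
clock: 22.3
position: [0.5377, 0.2477, 0.2749]
tool_rot: [-3.132, -0.168, -0.003]
wrist_force: [-0.5, 5.7, 2.8]
gripper_width: 0.0647
finger_force: 27.4
```

Call:
send_rows --moves '[0, 0, 0, 0, 0, 0, 0, 0, 0, 0, 0, 0, 0, 0, 0, 0, 0, 0, 0, 0, 0, 0, 0, 0]' --grip -1

```text
clock: 22.8
position: [0.5377, 0.2437, 0.2732]
tool_rot: [3.135, 0.165, -0.002]
wrist_force: [1.4, 0.9, 0.3]
gripper_width: 0.0865
finger_force: 0.0
```

```bash
python3 - <<'E'
from h import *
im=eyes.camera('side'); s=st(); print(S(s[1]),np.round(s[0]['wrist_force'],1))
h=cv2.cvtColor(im,cv2.COLOR_RGB2HSV); o=(h[...,0]<14)&(h[...,0]>3)&(h[...,1]>150)&(h[...,2]>80)
print([(r,np.nonzero(o[r,130:175])[0]+130) for r in range(188,218,5)])
E
```

```text
[ -1.74280085 177.17910229 273.33017935] [ 0.   0.6 -0.8]
[(188, array([], dtype=int64)), (193, array([130, 155, 156, 157, 158, 159, 160])), (198, array([154, 155, 156, 157, 158, 159])), (203, array([152, 153, 154, 155, 156, 157])), (208, array([151, 152, 153, 154, 155, 156])), (213, array([150, 151, 152, 153]))]
```

```bash
python3 - <<'E'
from h import *
def edges(im,rows):
    out=[]
    for r in rows:
        x=im[r,140:175].astype(float); o=np.clip((x[:,2]-x[:,0]-20)/100,0,1)*(x[:,2]>x[:,1]*1.35); k=np.nonzero(o>.3)[0]
        out.append((r,round(o.sum(),2),(k.min()+140,k.max()+140) if len(k) else None))
    return out
a=cv2.imread('pics/side0.png'); b=cv2.imread('pics/sq.png'); c=eyes.camera('side')[...,::-1]
R=range(184,218,2)
for x,y,z in zip(edges(a,R),edges(b,R),edges(c,R)): print(x,y,z)
for r in (190,194,198): print(r,a[r,150:166].tolist(),'\n',b[r,150:166].tolist())
f=lambda y,z,x=-11:proj('side',SC(212,x,y,z,-1.5)[None])[0]
for al in (0,.1,.18,.2,.22):
    pts=np.array([f(-2-15*np.cos(al)+t*np.sin(al),56+t*np.cos(al)+15*np.sin(al)) for t in np.linspace(5,60,30)]); print(al,[round(float(np.interp(r,pts[::-1,1],pts[::-1,0])),2) for r in (190,194,198,202,206,210)])
E
```

```text
(184, np.float64(5.96), (np.int64(150), np.int64(158))) (184, np.float64(6.81), (np.int64(151), np.int64(159))) (184, np.float64(6.86), (np.int64(151), np.int64(159)))
(186, np.float64(0.0), None) (186, np.float64(0.0), None) (186, np.float64(0.0), None)
(188, np.float64(0.55), (np.int64(157), np.int64(157))) (188, np.float64(0.36), (np.int64(157), np.int64(157))) (188, np.float64(0.73), (np.int64(157), np.int64(157)))
(190, np.float64(5.89), (np.int64(156), np.int64(161))) (190, np.float64(2.7), (np.int64(156), np.int64(158))) (190, np.float64(6.05), (np.int64(156), np.int64(161)))
(192, np.float64(5.64), (np.int64(155), np.int64(160))) (192, np.float64(2.61), (np.int64(155), np.int64(157))) (192, np.float64(6.0), (np.int64(155), np.int64(161)))
(194, np.float64(5.93), (np.int64(155), np.int64(160))) (194, np.float64(3.18), (np.int64(155), np.int64(157))) (194, np.float64(6.25), (np.int64(155), np.int64(160)))
(196, np.float64(5.42), (np.int64(154), np.int64(159))) (196, np.float64(3.08), (np.int64(154), np.int64(157))) (196, np.float64(5.48), (np.int64(154), np.int64(159)))
(198, n
[... 2541 characters left out ...]
11], [12, 15, 16], [11, 23, 54], [11, 60, 136], [8, 73, 163], [2, 70, 164], [8, 72, 162], [8, 61, 138], [46, 57, 116], [112, 57, 21], [101, 44, 15], [101, 47, 15], [104, 50, 19], [100, 47, 15], [102, 50, 19]] 
 [[2, 5, 6], [16, 12, 15], [9, 10, 11], [13, 27, 57], [2, 58, 133], [6, 65, 145], [15, 58, 127], [55, 49, 78], [100, 50, 19], [80, 41, 13], [81, 42, 22], [100, 46, 13], [102, 47, 17], [102, 50, 20], [100, 45, 13], [98, 45, 8]]
0 [161.31, 160.17, 159.03, 157.89, 156.75, 155.61]
0.1 [159.24, 158.41, 157.58, 156.74, 155.91, 155.08]
0.18 [157.6, 157.02, 156.43, 155.85, 155.27, 154.68]
0.2 [157.19, 156.67, 156.15, 155.63, 155.11, 154.59]
0.22 [156.78, 156.32, 155.86, 155.41, 154.95, 154.49]
```

Careful pixel comparison puts the trigger at only about 0.155 rad. With vertical fingers, the cap of the leaning grip blocks the rest of the travel, so I need tool tilt. I'll rise and test whether a pose beyond reach leaves a tilted commanded pose. That needs a half turn of the last joint first.

Call:
send_rows --moves '[0, 0, -0.04, 0, 0, 0, -0.09, 0, 0, 0, -0.15, 0, 0, 0, -0.21, 0, 0, 0, -0.27, 0, 0, 0, -0.3, -0.06, 0, 0, -0.3, -0.12, 0, 0, -0.3, -0.18, 0, 0, -0.3, -0.24, 0, 0, -0.3, -0.3]'

```text
clock: 23.73
position: [0.5378, 0.2446, 0.4538]
tool_rot: [2.944, 1.094, -0.001]
wrist_force: [-0.8, -0.5, -0.2]
gripper_width: 0.0869
finger_force: 0.0
```

Call:
send_rows --moves '[0, 0, 0, -0.06, 0, 0, 0, -0.12, 0, 0, 0, -0.18, 0, 0, 0, -0.24, 0, 0, 0, -0.3, 0, 0, 0, -0.36, 0, 0, 0, -0.42, 0, 0, 0, -0.48, 0, 0, 0, -0.54, 0, 0, 0, -0.6]'

```text
clock: 24.57
position: [0.5378, 0.2446, 0.4537]
tool_rot: [1.813, 2.566, -0.001]
wrist_force: [0.9, 0.2, 0.4]
gripper_width: 0.0867
finger_force: 0.0
```

Call:
send_rows --moves '[0, 0, 0, -0.06, 0, 0, 0, -0.12, 0, 0, 0, -0.18, 0, 0, 0, -0.24, 0, 0, 0, -0.3, 0, 0, 0, -0.36, 0, 0, 0, -0.42, 0, 0, 0, -0.48, 0, 0, 0, -0.54, 0, 0, 0, -0.6]'

```text
clock: 25.4
position: [0.5379, 0.2445, 0.4537]
tool_rot: [-0.048, -3.141, 0.001]
wrist_force: [0.9, -0.7, -0.7]
gripper_width: 0.0871
finger_force: 0.0
```

```bash
python3 - <<'E'
from h import *
s=st(); print(s[0]['clock'],yaw(s),S(s[1]),s[1],np.round(s[0]['qpos'],2))
for p in [(-.08,.75,.45),(-.1,.9,.45)]: print(shift(p,s).round(3))
E
python3 chk2.py
```

```text
25.4 88.26235156801384 [ -1.50508039 177.67576053 453.70825193] [0.53792289 0.24450981 0.45370825] [ 0.26  0.4  -1.11  1.35  0.36  1.6   0.74]
[1.055 0.811 0.006]
[1.096 1.06  0.005]
side [198 221] [225 265] (np.float64(0.03619909502262444), np.float64(-0.002), np.float64(-0.004)) [-6.11373217 -4.26482363]
wrist [139 146] [185 187] (np.float64(0.05114029025570145), np.float64(-0.002), np.float64(-0.004)) [-6.11373217 -4.26482363]
```

Call:
send_rows --moves '[0.53, 0.41, 0, -0.068, 0.53, 0.41, 0, -0.068, 0.53, 0.41, 0, -0.068, 0.53, 0.41, 0, -0.068, 0.53, 0.41, 0, -0.068, 0.53, 0.41, 0, -0.068, 0.53, 0.41, 0, -0.068, 0.53, 0.41, 0, -0.068, 0.53, 0.41, 0, -0.068, 0.53, 0.41, 0, -0.068]'

```text
clock: 26.33
position: [0.2245, 0.5038, 0.4542]
tool_rot: [0.159, -3.137, -0.001]
wrist_force: [0.3, 0.2, 0.8]
gripper_width: 0.0873
finger_force: 0.0
```

```bash
python3 - <<'E'
from h import *
s=st(); print(s[0]['clock'],yaw(s),s[1],np.round(s[0]['qpos'],2))
for p in [(-.08,.75,.45),(-.1,.9,.45),(-.12,1.1,.45)]: print(shift(p,s).round(3))
E
```

```text
26.3333 95.79273265622608 [0.22450572 0.50381603 0.45423112] [-0.34  0.34 -1.2   1.43  0.32  1.58  0.15]
[0.464 0.459 0.007]
[0.471 0.712 0.008]
[0.471 1.047 0.008]
```

Call:
send_rows --moves '[0.47, 0.7, 0, 0, 0.47, 0.7, 0, 0, 0.47, 0.7, 0, 0, 0.47, 0.7, 0, 0, 0.47, 0.7, 0, 0, 0.47, 0.7, 0, 0, 0.47, 0.7, 0, 0, 0.47, 0.7, 0, 0, 0.47, 0.7, 0, 0, 0.47, 0.7, 0, 0]'

```text
clock: 27.17
position: [-0.0375, 0.8243, 0.4534]
tool_rot: [-0.15, 3.137, -0.001]
wrist_force: [0.7, 2.0, -0.5]
gripper_width: 0.0871
finger_force: 0.0
```

Call:
send_rows --moves '[0, 0.5, 0, 0, 0, 0.5, 0, 0, 0, 0.5, 0, 0, 0, 0.5, 0, 0, 0, 0.5, 0, 0, 0, 0.5, 0, 0, 0, 0.5, 0, 0, 0, 0.5, 0, 0, 0, 0.5, 0, 0]'

```text
clock: 27.92
position: [-0.0129, 0.9073, 0.4093]
tool_rot: [0.118, -3.129, -0.02]
wrist_force: [1.0, -0.7, 0.7]
gripper_width: 0.087
finger_force: 0.0
```

```bash
python3 - <<'E'
from h import *
s=st(); print(s[0]['clock'],yaw(s),s[1],np.round(s[0]['qpos'],2)); print(s[2].as_matrix().round(3))
E
```

```text
27.9167 94.30052866470955 [-0.0129265   0.90727091  0.40928066] [-1.66  1.05  0.72  0.12 -0.69  1.98  0.06]
[[-0.997 -0.075 -0.011]
 [-0.075  0.997  0.013]
 [ 0.01   0.013 -1.   ]]
```

Call:
send_rows --moves '[0, 0.9, -0.5, 0, 0, 0.9, -0.5, 0, 0, 0.9, -0.5, 0, 0, 0.9, -0.5, 0, 0, 0.9, -0.5, 0, 0, 0.9, -0.5, 0, 0, 0.9, -0.5, 0, 0, 0.9, -0.5, 0, 0, 0.9, -0.5, 0, 0, 0.9, -0.5, 0]'

```text
clock: 28.75
position: [-0.0259, 0.9098, 0.423]
tool_rot: [0.121, -3.126, -0.069]
wrist_force: [-0.1, 0.4, 0.7]
gripper_width: 0.0875
finger_force: 0.0
```

```bash
python3 - <<'E'
from h import *
s=st(); print(s[0]['clock'],yaw(s),s[1],np.round(s[0]['qpos'],2)); print(s[2].as_matrix().round(3))
E
```

```text
28.75 94.4353146817396 [-0.02587442  0.90983846  0.42295717] [-1.68  1.06  1.07  0.1  -1.04  1.99  0.06]
[[-0.997 -0.077 -0.014]
 [-0.078  0.996  0.044]
 [ 0.011  0.045 -0.999]]
```

Call:
send_rows --moves '[0, -0.06, 0, 0, 0, -0.12, 0, 0, 0, -0.18, 0, 0, 0, -0.24, 0, 0, 0, -0.3, 0, 0, 0, -0.3, 0, 0]'

```text
clock: 29.25
position: [-0.0132, 0.7367, 0.4135]
tool_rot: [0.123, -3.127, -0.065]
wrist_force: [-0.1, 0.2, 1.8]
gripper_width: 0.087
finger_force: 0.0
```

```bash
python3 - <<'E'
from h import *
s=st(); print(s[0]['clock'],yaw(s),s[1],np.round(s[0]['qpos'],2)); print(s[2].as_matrix().round(3))
E
```

```text
29.25 94.49429538419263 [-0.0132472   0.73667844  0.4135255 ] [-2.23  0.71  1.24  1.16 -0.7   1.65  0.48]
[[-0.997 -0.078 -0.013]
 [-0.079  0.996  0.041]
 [ 0.01   0.042 -0.999]]
```

The commanded pose keeps the tilt it was forced into, so tilt can be ratcheted up. I'll try pushing upward, where the q6 limit binds.

Call:
send_rows --moves '[0, 0.1, -0.9, 0, 0, 0.1, -0.9, 0, 0, 0.1, -0.9, 0, 0, 0.1, -0.9, 0, 0, 0.1, -0.9, 0, 0, 0.1, -0.9, 0, 0, 0.1, -0.9, 0, 0, 0.1, -0.9, 0, 0, 0.1, -0.9, 0, 0, 0.1, -0.9, 0]'

```text
clock: 30.08
position: [-0.0124, 0.7245, 0.6334]
tool_rot: [0.124, -3.123, -0.133]
wrist_force: [0.9, 0.3, 0.1]
gripper_width: 0.087
finger_force: 0.0
```

```bash
cat > p.py <<'E'
from h import *
s=st(); print(s[0]['clock'],yaw(s),s[1].round(4),np.round(s[0]['qpos'],2),s[2].as_matrix()[:,2].round(3),'S',S(s[1]).round(1))
E
python3 p.py
```

```text
30.0833 94.50881083144935 [-0.0124  0.7245  0.6334] [-1.71  0.55  0.21  0.53 -0.14  1.99  0.05] [-0.017  0.084 -0.996] S [-497.7  713.4  633.4]
```

Call:
send_rows --moves '[0, 0, -1, 0, 0, 0, -1, 0, 0, 0, -1, 0, 0, 0, -1, 0, 0, 0, -1, 0, 0, 0, -1, 0, 0, 0, -1, 0, 0, 0, -1, 0, 0, 0, -1, 0, 0, 0, -1, 0]'

```text
clock: 30.92
position: [-0.0082, 0.6039, 0.7095]
tool_rot: [0.12, -3.123, -0.205]
wrist_force: [-0.8, -0.4, 0.1]
gripper_width: 0.0871
finger_force: 0.0
```

```bash
python3 p.py
```

```text
30.9167 94.37346765174625 [-0.0082  0.6039  0.7095] [-1.8   0.3   0.28  0.73 -0.11  1.99  0.05] [-0.015  0.13  -0.991] S [-506.4  593.   709.5]
```

Call:
send_rows --moves '[0, 0.7, -1, 0, 0, 0.7, -1, 0, 0, 0.7, -1, 0, 0, 0.7, -1, 0, 0, 0.7, -1, 0, 0, 0.7, -1, 0, 0, 0.7, -1, 0, 0, 0.7, -1, 0, 0, 0.7, -1, 0, 0, 0.7, -1, 0]'

```text
clock: 31.75
position: [-0.0182, 0.6498, 0.7153]
tool_rot: [0.119, -3.117, -0.281]
wrist_force: [-0.1, -0.3, -0.2]
gripper_width: 0.0869
finger_force: 0.0
```

```bash
python3 p.py
```

```text
31.75 94.353142876504 [-0.0182  0.6498  0.7153] [-1.78  0.39  0.26  0.6  -0.13  1.99  0.04] [-0.016  0.179 -0.984] S [-511.5  639.8  715.3]
```

Call:
send_rows --moves '[0, 0.7, -1, 0, 0, 0.7, -1, 0, 0, 0.7, -1, 0, 0, 0.7, -1, 0, 0, 0.7, -1, 0, 0, 0.7, -1, 0, 0, 0.7, -1, 0, 0, 0.7, -1, 0, 0, 0.7, -1, 0, 0, 0.7, -1, 0]'

```text
clock: 32.58
position: [-0.0255, 0.6656, 0.73]
tool_rot: [0.118, -3.109, -0.355]
wrist_force: [-0.4, -0.0, 0.7]
gripper_width: 0.0868
finger_force: 0.0
```

```bash
python3 p.py
```

```text
32.5833 94.35340852277334 [-0.0255  0.6656  0.73  ] [-1.78  0.42  0.27  0.52 -0.14  1.99  0.03] [-0.018  0.225 -0.974] S [-517.   656.3  730. ]
```

Call:
send_rows --moves '[0, 0.7, -1, 0, 0, 0.7, -1, 0, 0, 0.7, -1, 0, 0, 0.7, -1, 0, 0, 0.7, -1, 0, 0, 0.7, -1, 0, 0, 0.7, -1, 0, 0, 0.7, -1, 0, 0, 0.7, -1, 0, 0, 0.7, -1, 0]'

```text
clock: 33.42
position: [-0.0305, 0.6646, 0.751]
tool_rot: [0.118, -3.1, -0.427]
wrist_force: [-0.4, 0.5, -0.6]
gripper_width: 0.0867
finger_force: 0.0
```

Call:
send_rows --moves '[0, 0.7, -1, 0, 0, 0.7, -1, 0, 0, 0.7, -1, 0, 0, 0.7, -1, 0, 0, 0.7, -1, 0, 0, 0.7, -1, 0, 0, 0.7, -1, 0, 0, 0.7, -1, 0, 0, 0.7, -1, 0, 0, 0.7, -1, 0]'

```text
clock: 34.25
position: [-0.0339, 0.6535, 0.7756]
tool_rot: [0.117, -3.089, -0.498]
wrist_force: [-0.3, -0.1, 0.2]
gripper_width: 0.0872
finger_force: 0.0
```

Call:
send_rows --moves '[0, 0.7, -1, 0, 0, 0.7, -1, 0, 0, 0.7, -1, 0, 0, 0.7, -1, 0, 0, 0.7, -1, 0, 0, 0.7, -1, 0, 0, 0.7, -1, 0, 0, 0.7, -1, 0, 0, 0.7, -1, 0, 0, 0.7, -1, 0]'

```text
clock: 35.08
position: [-0.036, 0.6359, 0.802]
tool_rot: [0.116, -3.075, -0.568]
wrist_force: [-0.4, 0.1, 0.5]
gripper_width: 0.0867
finger_force: 0.0
```

Call:
send_rows --moves '[0, 0.7, -1, 0, 0, 0.7, -1, 0, 0, 0.7, -1, 0, 0, 0.7, -1, 0, 0, 0.7, -1, 0, 0, 0.7, -1, 0, 0, 0.7, -1, 0, 0, 0.7, -1, 0, 0, 0.7, -1, 0, 0, 0.7, -1, 0]'

```text
clock: 35.92
position: [-0.0372, 0.6142, 0.8286]
tool_rot: [0.116, -3.061, -0.637]
wrist_force: [0.1, 0.3, -0.3]
gripper_width: 0.0873
finger_force: 0.0
```

```bash
python3 p.py
```

```text
35.9167 94.36149515879127 [-0.0372  0.6142  0.8286] [-1.85  0.33  0.36  0.43 -0.17  1.99  0.01] [-0.028  0.398 -0.917] S [-534.   606.4  828.6]
```

Call:
send_rows --moves '[0, 0.7, -1, 0, 0, 0.7, -1, 0, 0, 0.7, -1, 0, 0, 0.7, -1, 0, 0, 0.7, -1, 0, 0, 0.7, -1, 0, 0, 0.7, -1, 0, 0, 0.7, -1, 0, 0, 0.7, -1, 0, 0, 0.7, -1, 0]'

```text
clock: 36.75
position: [-0.0375, 0.5895, 0.855]
tool_rot: [0.115, -3.044, -0.705]
wrist_force: [-0.4, 1.0, 0.2]
gripper_width: 0.0869
finger_force: 0.0
```

Call:
send_rows --moves '[0, 0.7, -1, 0, 0, 0.7, -1, 0, 0, 0.7, -1, 0, 0, 0.7, -1, 0, 0, 0.7, -1, 0, 0, 0.7, -1, 0, 0, 0.7, -1, 0, 0, 0.7, -1, 0, 0, 0.7, -1, 0, 0, 0.7, -1, 0]'

```text
clock: 37.58
position: [-0.0372, 0.5628, 0.8805]
tool_rot: [0.114, -3.026, -0.773]
wrist_force: [0.1, 0.9, 0.5]
gripper_width: 0.0873
finger_force: 0.0
```

```bash
cat >> p.py <<'E'
zt=s[2].as_matrix()[:,2]; q=SC(212,0,14.5,97,-1.5)
for k in (.16,.05,0): print(k,shift(q+zt*(.008-k),s).round(4),(q+zt*(.008-k)).round(3))
M=s[2].as_matrix(); c,sn=np.cos(YW),np.sin(YW); A=np.array([[c,-sn,0],[sn,c,0],[0,0,1]]).T@M; print('tool in station\n',A.round(3))
E
python3 p.py
```

```text
37.5833 94.37567511369036 [-0.0372  0.5628  0.8805] [-1.93  0.24  0.43  0.43 -0.16  1.99  0.  ] [-0.034  0.478 -0.878] S [-539.5  555.2  880.5]
0.16 [-0.9135 -1.0064  0.3301] [0.543 0.17  0.419]
0.05 [-0.9135 -1.0064  0.5134] [0.54  0.223 0.322]
0 [-0.9135 -1.0064  0.5967] [0.538 0.247 0.278]
tool in station
 [[-0.999  0.026  0.018]
 [ 0.032  0.877  0.479]
 [-0.003  0.48  -0.878]]
```

Call:
send_rows --moves '[-0.457, -0.503, 0.165, 0, -0.457, -0.503, 0.165, 0, -0.457, -0.503, 0.165, 0, -0.457, -0.503, 0.165, 0, -0.457, -0.503, 0.165, 0, -0.457, -0.503, 0.165, 0, -0.457, -0.503, 0.165, 0, -0.457, -0.503, 0.165, 0, -0.457, -0.503, 0.165, 0, -0.457, -0.503, 0.165, 0]'

```text
clock: 38.42
position: [0.2461, 0.3704, 0.655]
tool_rot: [0.117, -3.024, -0.776]
wrist_force: [0.6, 0.2, 0.5]
gripper_width: 0.087
finger_force: 0.0
```

```bash
python3 p.py
```

```text
38.4167 94.45418397975578 [0.2461 0.3704 0.655 ] [-1.77 -0.32  0.58  1.49 -0.05  1.48  0.47] [-0.035  0.48  -0.876] S [-278.3  333.8  655. ]
0.16 [-0.4679 -0.5154  0.1676] [0.543 0.17  0.418]
0.05 [-0.4679 -0.5154  0.3509] [0.54  0.223 0.322]
0 [-0.4679 -0.5154  0.4342] [0.538 0.247 0.278]
tool in station
 [[-1.     0.025  0.016]
 [ 0.03   0.876  0.481]
 [-0.002  0.481 -0.876]]
```

Call:
send_rows --moves '[-0.468, -0.515, 0.168, 0, -0.468, -0.515, 0.168, 0, -0.468, -0.515, 0.168, 0, -0.468, -0.515, 0.168, 0, -0.468, -0.515, 0.168, 0, -0.468, -0.515, 0.168, 0, -0.468, -0.515, 0.168, 0, -0.468, -0.515, 0.168, 0, -0.468, -0.515, 0.168, 0, -0.468, -0.515, 0.168, 0]'

```text
clock: 39.25
position: [0.4686, 0.1823, 0.4459]
tool_rot: [-0.114, 3.033, 0.769]
wrist_force: [0.4, -0.8, -0.6]
gripper_width: 0.0869
finger_force: 0.0
```

```bash
python3 p.py
```

```text
39.25 94.75491481179162 [0.4686 0.1823 0.4459] [-1.75 -0.33  1.29  1.77 -0.14  1.26  1.23] [-0.008  0.476 -0.879] S [-77.1 123.2 445.9]
0.16 [-0.115  -0.0473  0.0292] [0.539 0.17  0.419]
0.05 [-0.115  -0.0473  0.2126] [0.538 0.223 0.322]
0 [-0.115  -0.0473  0.2959] [0.538 0.247 0.278]
tool in station
 [[-0.999  0.021  0.043]
 [ 0.038  0.879  0.475]
 [-0.028  0.476 -0.879]]
```

Call:
send_rows --moves '[-0.115, -0.047, 0.03, 0, -0.115, -0.047, 0.03, 0, -0.115, -0.047, 0.03, 0, -0.115, -0.047, 0.03, 0, -0.115, -0.047, 0.03, 0, -0.115, -0.047, 0.03, 0]'

```text
clock: 39.75
position: [0.4784, 0.1661, 0.4359]
tool_rot: [-0.09, 3.002, 0.759]
wrist_force: [-0.3, 0.8, 0.2]
gripper_width: 0.087
finger_force: 0.0
```

```bash
python3 p.py
```

```text
39.75 94.38826659832819 [0.4784 0.1661 0.4359] [-1.71 -0.33  1.29  1.79 -0.13  1.22  1.26] [ 0.029  0.476 -0.879] S [-69.  106.  435.9]
0.16 [-0.0907 -0.013   0.0312] [0.534 0.171 0.419]
0.05 [-0.0907 -0.013   0.2145] [0.537 0.223 0.322]
0 [-0.0907 -0.013   0.2978] [0.538 0.247 0.278]
tool in station
 [[-0.997  0.026  0.079]
 [ 0.061  0.881  0.47 ]
 [-0.057  0.473 -0.879]]
```

The elbow is on the wrong branch, with q2 and q3 at their limits. I'll extend outward to free it.

```bash
python3 - <<'E'
from h import *
for p in [(.72,.15,.5),(.8,.1,.5)]: print(p,shift(p).round(3))
E
```

```text
(0.72, 0.15, 0.5) [-0.406 -0.    -0.095]
(0.8, 0.1, 0.5) [-0.536 -0.082 -0.131]
```

Call:
send_rows --moves '[-0.406, 0, -0.1, 0, -0.406, 0, -0.1, 0, -0.406, 0, -0.1, 0, -0.406, 0, -0.1, 0, -0.406, 0, -0.1, 0, -0.406, 0, -0.1, 0, -0.406, 0, -0.1, 0, -0.406, 0, -0.1, 0, -0.406, 0, -0.1, 0, -0.406, 0, -0.1, 0]'

```text
clock: 40.58
position: [0.5019, 0.148, 0.5137]
tool_rot: [-0.076, 2.972, 0.746]
wrist_force: [0.2, -0.6, -0.1]
gripper_width: 0.0866
finger_force: 0.0
```

```bash
python3 p.py
```

```text
40.5833 94.33739017222709 [0.5019 0.148  0.5137] [-1.72 -0.33  1.29  1.61 -0.11  1.36  1.23] [ 0.062  0.473 -0.879] S [-47.6  85.5 513.7]
0.16 [-0.032  -0.0435  0.1598] [0.529 0.171 0.419]
0.05 [-0.032  -0.0435  0.3431] [0.535 0.223 0.322]
0 [-0.032  -0.0435  0.4265] [0.539 0.247 0.278]
tool in station
 [[-0.993  0.027  0.112]
 [ 0.076  0.882  0.464]
 [-0.086  0.47  -0.879]]
```

```bash
python3 - <<'E'
from h import *
for p in [(.35,.58,.55),(.6,.45,.5),(.72,.15,.5)]: print(p,shift(p).round(3))
E
```

```text
(0.35, 0.58, 0.55) [0.226 0.679 0.272]
(0.6, 0.45, 0.5) [-0.176  0.422  0.268]
(0.72, 0.15, 0.5) [-0.36  -0.032  0.044]
```

Call:
send_rows --moves '[0.226, 0.679, 0.272, 0, 0.226, 0.679, 0.272, 0, 0.226, 0.679, 0.272, 0, 0.226, 0.679, 0.272, 0, 0.226, 0.679, 0.272, 0, 0.226, 0.679, 0.272, 0, 0.226, 0.679, 0.272, 0, 0.226, 0.679, 0.272, 0, 0.226, 0.679, 0.272, 0, 0.226, 0.679, 0.272, 0]'

```text
clock: 41.42
position: [0.3626, 0.5418, 0.5461]
tool_rot: [-0.077, 2.973, 0.746]
wrist_force: [0.2, -0.3, 0.7]
gripper_width: 0.0871
finger_force: 0.0
```

```bash
python3 p.py; python3 - <<'E'
from h import *
for p in [(.45,.65,.5),(.6,.45,.5),(.72,.15,.5)]: print(p,shift(p).round(3))
E
```

```text
41.4167 94.37163593890318 [0.3626 0.5418 0.5461] [-1.81  0.12  1.01  1.45 -0.41  1.23  0.86] [ 0.061  0.473 -0.879] S [-144.2  491.9  546.1]
0.16 [-0.2388 -0.6624 -0.0891] [0.529 0.171 0.419]
0.05 [-0.2388 -0.6624  0.0943] [0.536 0.223 0.322]
0 [-0.2388 -0.6624  0.1776] [0.539 0.247 0.278]
tool in station
 [[-0.993  0.027  0.111]
 [ 0.076  0.883  0.464]
 [-0.086  0.469 -0.879]]
(0.45, 0.65, 0.5) [-0.144  0.113  0.162]
(0.6, 0.45, 0.5) [-0.383 -0.197  0.019]
(0.72, 0.15, 0.5) [-0.567 -0.651 -0.205]
```

Call:
send_rows --moves '[-0.383, -0.197, 0.019, 0, -0.383, -0.197, 0.019, 0, -0.383, -0.197, 0.019, 0, -0.383, -0.197, 0.019, 0, -0.383, -0.197, 0.019, 0, -0.383, -0.197, 0.019, 0, -0.383, -0.197, 0.019, 0, -0.383, -0.197, 0.019, 0]'

```text
clock: 42.08
position: [0.605, 0.4444, 0.4979]
tool_rot: [-0.065, 2.974, 0.74]
wrist_force: [-0.4, 0.2, 0.1]
gripper_width: 0.087
finger_force: 0.0
```

```bash
python3 p.py; python3 - <<'E'
from h import *
for p in [(.75,.3,.45),(.72,.15,.45)]: print(p,shift(p).round(3))
E
```

```text
42.0833 93.85005950203268 [0.605  0.4444 0.4979] [-1.13  0.46  0.98  1.24 -0.84  1.45  1.4 ] [ 0.064  0.469 -0.881] S [ 86.4 369.4 497.9]
0.16 [ 0.1485 -0.455  -0.1059] [0.528 0.172 0.419]
0.05 [ 0.1485 -0.455   0.0774] [0.535 0.223 0.322]
0 [ 0.1485 -0.455   0.1607] [0.539 0.247 0.278]
tool in station
 [[-0.993  0.035  0.114]
 [ 0.084  0.884  0.46 ]
 [-0.084  0.466 -0.881]]
(0.75, 0.3, 0.45) [-0.229 -0.264 -0.027]
(0.72, 0.15, 0.45) [-0.173 -0.482 -0.148]
```

```bash
python3 - <<'E'
from h import *
for p in [(.85,.3,.42),(.6,.1,.45)]: print(p,shift(p).round(3))
E
```

```text
(0.85, 0.3, 0.42) [-0.39  -0.297  0.028]
(0.6, 0.1, 0.45) [ 0.028 -0.543 -0.2  ]
```

Call:
send_rows --moves '[-0.394, -0.29, -0.08, 0, -0.394, -0.29, -0.08, 0, -0.394, -0.29, -0.08, 0, -0.394, -0.29, -0.08, 0, -0.394, -0.29, -0.08, 0, -0.394, -0.29, -0.08, 0, -0.394, -0.29, -0.08, 0, -0.394, -0.29, -0.08, 0, -0.394, -0.29, -0.08, 0]'

```text
clock: 42.83
position: [0.8477, 0.2758, 0.4781]
tool_rot: [-0.068, 2.975, 0.745]
wrist_force: [-0.5, 0.0, -0.9]
gripper_width: 0.0871
finger_force: 0.0
```

```bash
python3 p.py; python3 - <<'E'
from h import *
for p in [(.75,.1,.45),(.6,.1,.45)]: print(p,shift(p).round(3))
E
```

```text
42.8333 93.96871387555203 [0.8477 0.2758 0.4781] [-0.41  0.81  0.71  0.6  -1.01  1.73  1.49] [ 0.061  0.472 -0.88 ] S [309.9 175.9 478.1]
0.16 [ 0.542  -0.1674 -0.0279] [0.529 0.171 0.419]
0.05 [ 0.542  -0.1674  0.1555] [0.536 0.223 0.322]
0 [ 0.542  -0.1674  0.2388] [0.539 0.247 0.278]
tool in station
 [[-0.993  0.033  0.111]
 [ 0.081  0.883  0.463]
 [-0.083  0.469 -0.88 ]]
(0.75, 0.1, 0.45) [ 0.174 -0.27  -0.107]
(0.6, 0.1, 0.45) [ 0.423 -0.255 -0.122]
```

Call:
send_rows --moves '[0.54, -0.17, -0.03, 0, 0.54, -0.17, -0.03, 0, 0.54, -0.17, -0.03, 0, 0.54, -0.17, -0.03, 0, 0.54, -0.17, -0.03, 0, 0.54, -0.17, -0.03, 0, 0.54, -0.17, -0.03, 0, 0.54, -0.17, -0.03, 0, 0.54, -0.17, -0.03, 0, 0.54, -0.17, -0.03, 0]'

```text
clock: 43.67
position: [0.5235, 0.1716, 0.423]
tool_rot: [-0.082, 2.971, 0.758]
wrist_force: [0.6, -0.5, 0.6]
gripper_width: 0.0869
finger_force: 0.0
```

```bash
python3 p.py
```

```text
43.6667 94.5958534671511 [0.5235 0.1716 0.423 ] [-0.9   0.08  0.85  1.74 -0.58  1.3   1.71] [ 0.059  0.48  -0.875] S [-23.6 106.7 423. ]
0.16 [-0.0086 -0.0069  0.0061] [0.529 0.17  0.418]
0.05 [-0.0086 -0.0069  0.1894] [0.536 0.223 0.322]
0 [-0.0086 -0.0069  0.2727] [0.539 0.247 0.278]
tool in station
 [[-0.994  0.023  0.11 ]
 [ 0.072  0.879  0.471]
 [-0.086  0.476 -0.875]]
```

Now the tool is aligned with the leaning grip, about 28° tilted. Descending along the grip.

Call:
send_rows --moves '[-0.0086, -0.007, 0.04, 0, -0.0086, -0.007, 0.08, 0, -0.0086, -0.007, 0.12, 0, -0.0086, -0.007, 0.16, 0, -0.0086, -0.007, 0.19, 0, -0.0086, -0.007, 0.19, 0]'

```text
clock: 44.17
position: [0.5382, 0.2263, 0.317]
tool_rot: [-0.086, 2.978, 0.747]
wrist_force: [-0.7, 0.6, -0.3]
gripper_width: 0.0871
finger_force: 0.0
```

```bash
python3 p.py
```

```text
44.1667 94.62144768718116 [0.5382 0.2263 0.317 ] [-0.9   0.22  0.8   1.85 -0.73  1.12  1.83] [ 0.054  0.473 -0.879] S [ -3.1 159.5 317. ]
0.16 [ 0.0035 -0.0005 -0.1937] [0.53  0.171 0.419]
0.05 [ 0.0035 -0.0005 -0.0104] [0.536 0.223 0.322]
0 [ 0.0035 -0.0005  0.0729] [0.539 0.247 0.278]
tool in station
 [[-0.994  0.023  0.104]
 [ 0.069  0.883  0.465]
 [-0.081  0.469 -0.879]]
```

Call:
send_rows --moves '[0.003, 0, 0.025, 0, 0.003, 0, 0.05, 0, 0.003, 0, 0.07, 0, 0.003, 0, 0.072, 0, 0.003, 0, 0.072, 0]'

```text
clock: 44.58
position: [0.5417, 0.2424, 0.2812]
tool_rot: [-0.077, 2.973, 0.746]
wrist_force: [0.5, -1.2, 0.2]
gripper_width: 0.0872
finger_force: 0.0
```

Call:
send_rows --moves '[0, 0, 0, 0, 0, 0, 0, 0, 0, 0, 0, 0, 0, 0, 0, 0, 0, 0, 0, 0, 0, 0, 0, 0, 0, 0, 0, 0, 0, 0, 0, 0, 0, 0, 0, 0, 0, 0, 0, 0]' --grip 1

```text
clock: 45.42
position: [0.5422, 0.2438, 0.2834]
tool_rot: [-0.081, 2.969, 0.751]
wrist_force: [-1.4, 2.3, 4.7]
gripper_width: 0.0464
finger_force: 30.8
```

Call:
send_rows --moves '[0, 0, 0, 0, 0, 0, 0, 0, 0, 0, 0, 0, 0, 0, 0, 0]'

```text
clock: 45.75
position: [0.5422, 0.2438, 0.2834]
tool_rot: [-0.081, 2.969, 0.751]
wrist_force: [-1.2, 2.2, 4.0]
gripper_width: 0.0467
finger_force: 30.8
```

```bash
python3 p.py; python3 - <<'E'
from h import *
im=eyes.camera('side')[...,::-1]; s=st(); print(s[0]['gripper_width'],s[0]['wrist_force'])
for r in range(188,214,2):
    x=im[r,140:175].astype(float); o=np.clip((x[:,2]-x[:,0]-20)/100,0,1)*(x[:,2]>x[:,1]*1.35); k=np.nonzero(o>.3)[0]; print(r,o.sum().round(2),k+140)
E
```

```text
45.75 94.56059669600087 [0.5422 0.2438 0.2834] [-0.9   0.27  0.77  1.89 -0.79  1.05  1.87] [ 0.062  0.476 -0.877] S [  2.7 176.5 283.4]
0.16 [ 0.0066  0.0006 -0.2572] [0.529 0.171 0.419]
0.05 [ 0.0066  0.0006 -0.0738] [0.535 0.223 0.322]
0 [0.0066 0.0006 0.0095] [0.539 0.247 0.278]
tool in station
 [[-0.993  0.024  0.113]
 [ 0.074  0.881  0.467]
 [-0.088  0.472 -0.877]]
0.04630865733395567 [-1.33076034  3.60342811  5.69424825]
188 0.0 []
190 1.47 [156 157]
192 1.56 [155 156]
194 1.96 [155 156]
196 2.35 [154 155 156]
198 3.03 [154 155 156]
200 3.01 [153 154 155 156]
202 3.32 [153 154 155]
204 3.35 [152 153 154 155]
206 3.83 [151 152 153 154 155]
208 4.11 [151 152 153 154]
210 4.4 [150 151 152 153 154]
212 5.22 [150 151 152 153 154]
```

Width is 46.5 mm, against 45 mm expected when squeezed home, and the trigger sits visibly deeper than before. I'll release and withdraw.

Call:
send_rows --moves '[0, 0, 0, 0, 0, 0, 0, 0, 0, 0, 0, 0, 0, 0, 0, 0, 0, 0, 0, 0, 0, 0, 0, 0]' --grip -1

```text
clock: 46.3
position: [0.542, 0.2418, 0.2818]
tool_rot: [-0.075, 2.972, 0.747]
wrist_force: [-0.4, -0.4, -0.1]
gripper_width: 0.0786
finger_force: 0.0
```

Call:
send_rows --moves '[0, 0, -0.03, 0, 0, 0, -0.07, 0, 0, 0, -0.12, 0, 0, 0, -0.18, 0, 0, 0, -0.24, 0, 0, 0, -0.28, 0, 0, 0, -0.3, 0, 0, 0, -0.3, 0, 0, 0, -0.3, 0, 0, 0, -0.3, 0]'

```text
clock: 47.13
position: [0.5299, 0.158, 0.438]
tool_rot: [-0.078, 2.975, 0.746]
wrist_force: [-0.2, -0.4, 0.5]
gripper_width: 0.0869
finger_force: 0.0
```

```bash
python3 p.py; python3 chk2.py; python3 - <<'E'
from h import *
im=eyes.camera('side')[...,::-1]
for r in (190,194,198,202):
    x=im[r,140:175].astype(float); o=np.clip((x[:,2]-x[:,0]-20)/100,0,1)*(x[:,2]>x[:,1]*1.35); print(r,o.sum().round(2))
a=cv2.imread('pics/top0.png').astype(int); b=eyes.camera('top')[...,::-1].astype(int)
for nm,(x,y,w,h) in dict(blue=(360,160,40,40),drv=(328,88,25,70),tape=(325,230,50,50),mouse=(190,226,50,32),servo=(284,224,22,36),batt=(200,82,60,32)).items():
    A,B=[cv2.cvtColor(np.uint8(q[y:y+h,x:x+w]),cv2.COLOR_BGR2GRAY).astype(np.float32) for q in (a,b)]; print(nm,np.round(cv2.phaseCorrelate(A,B),2).tolist() if 0 else (np.round(cv2.phaseCorrelate(A,B)[0],2),np.abs(A-B).mean().round(1)))
E
```

```text
47.1333 94.33839895633469 [0.5299 0.158  0.438 ] [-0.88  0.09  0.86  1.69 -0.58  1.34  1.71] [ 0.059  0.473 -0.879] S [-18.7  92.5 438. ]
0.16 [0.0032 0.0042 0.0382] [0.529 0.171 0.419]
0.05 [0.0032 0.0042 0.2215] [0.536 0.223 0.322]
0 [0.0032 0.0042 0.3048] [0.539 0.247 0.278]
tool in station
 [[-0.994  0.027  0.109]
 [ 0.075  0.883  0.464]
 [-0.083  0.469 -0.879]]
side [198 221] [225 265] (np.float64(0.042572463768115944), np.float64(-0.002), np.float64(-0.004)) [-6.11373217 -4.26482363]
wrist [ 78 135] [118 183] (np.float64(0.06265984654731457), np.float64(-0.004), np.float64(0.0)) [-7.67735178 -0.07494371]
190 5.92
194 5.95
198 5.78
202 5.77
blue (array([-0.06,  0.15]), np.float32(21.7))
drv (array([0.41, 0.  ]), np.float32(29.9))
tape (array([ 0.08, -0.22]), np.float32(31.0))
mouse (array([-5.86,  5.4 ]), np.float32(57.9))
servo (array([ 0.01, -0.01]), np.float32(26.9))
batt (array([1.91, 0.11]), np.float32(66.0))
```

```bash
python3 -c "
from rig import finish_job; print(finish_job())"
```

```text
the job is handed in; nothing more can be done
None
```

The job is handed in at about 47 s: the gold pot stands mouth-down about 7 mm from the circle's centre, the trigger was squeezed home (third try, tilted tool), held over 0.5 s and has sprung back; blue pot, screwdriver, tape and servo unmoved (mouse and battery hidden at the last check), and no verdict was returned.

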